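Pin and cover the swivel unit

ROBOT

A 7-joint arm with a two-finger parallel gripper is mounted at the origin on the work surface. World frame = base frame: x ahead of the robot, y to its left, z up, the work surface at z = 0. Lengths are in m, angles in rad, forces in N, time in s.
With the tool pointing down it reaches from about 0.4 to 0.85 m from the base axis. Payload 10.4 kg.
Tool frame: the origin (TCP) lies between the finger pads; the fingertips stand 11 mm ahead of it and the grasp point (between the pads) lies 8 mm behind it (r.tcp_to_tips is the distance from the TCP to the fingertips, in m); z points along the fingers, y is the line along which they close (so a half turn about z gives the same grasp; the last joint's range is limited). The gripper opens to 87 mm and grips with 3 to 60 N. Pads are 19 mm wide; open, the fingers measure 117 mm over their backs; the gripper's body (75 mm by 190 mm) begins 51 mm behind the grasp point.
Start: joints at [1.297, 0.332, -0.065, 1.46, 0.022, 1.35, -0.088], TCP at [0.155, -0.605, 0.234] pointing down, gripper open.
Joint ranges: [-2.6, 2.6], [-0.5, 2.12], [-1.47, 1.34], [0.16, 2.42], [-1.27, 4.41], [0.06, 2.06], [-2.6, 2.6]. Speed limits (rad/s): [2.22, 2.22, 2.79, 2.79, 3.14, 3.14, 3.14].

INTERFACE

Orientations are given as a unit quaternion [x, y, z, w].
In Python, from bench import r gives the robot as it stands. The module is installed in compiled form; this text tells all that it offers.
- The arm moves only by the shell command python3 -m crank 'ROWS' [FORCE]. ROWS is JSON, a list of rows, each an object of numbers: "claw": the closure, from -1 (fully open) to 1 (shut); "dx", "dy", "dz": the shift along the tool's x, y, z each as a share of 3 cm, from -1 to 1; "ax", "ay", "az": the turn, a rotation vector about the tool's x, y, z each as a share of 6 degrees, from -1 to 1. A call has 1 to 8 rows; each row shifts and turns the commanded pose from where the row before left it, along the tool's axes as they then stand; what a row does not reach is not made up. A row lasts 1/12 s, in which the tool goes at most 41.7 mm and 7.16 degrees, less where a joint would pass 70% of its speed; a pose out of reach is approached as far as the arm can. A call with a number of a shift or a turn outside -1 to 1 is refused whole. A call with a gripper value outside its range is refused whole. The fingers move at their own pace and stop on an object; FORCE is the grip in N (left out, the last holds). Time passes only in rows, so rows that do not move let the fingers close. It gives the time, the measured TCP pose, the force, the opening and the grip force at its end, in the units of the state.
- r.read_state(): the state, without advancing time (a new reading comes with each control period).
- r.camera(name): name is "side" or "top" or "wrist"; returns a dict with "color" (480x640x3 uint8, red, green, blue), "mtx" (3x3 intrinsics, pixels), "k1" (the pictures are not rectified: a ray, as slopes to the right and down, at radius r is drawn at 1 + k1 r^2 times it, then the intrinsics apply), "R" (3x3) and "t" (3): a world point X has camera coordinates R X + t; the wrist camera has in their place "hand_eye" (4x4, takes a point from camera to tool coordinates, whose origin is the TCP and whose axes are the flange's). Camera axes: x right, y down, z forward; pixel columns grow to the right and rows downward; lengths in m; the calibration is good to about 2 mm. A picture is of the moment at which its call begins: read the wrist's pose just before it. There is no depth.
- r.close_job(): hands the job in; it is judged then, once.
The state is a dict: "time": time; "joint_positions": joint angles; "joint_vel": joint speeds; "joint_torque": joint torques, N m; "ee_pos": TCP position; "eef_rot": TCP orientation; "ft_force": force on the tool from outside, world axes, zero at the start; "torque": the same for the moment, N m; "width": finger opening in m; "grip_force": force on a finger pad.
Only numpy, scipy, OpenCV 4.12 (cv2) and the standard library are available. Lean on these libraries where they do the work, as an engineer would, in place of code of your own. Each camera call takes 0.05 s, during which the arm holds its last target. There are 200 camera calls.

TASK

Finish the swivel unit on the bench: turn the metal plate by its handle until its holes sit over the holes in the white base board, then push every headed pin from the rack fully home through plate and base, each in a hole of its own. When the pins are in, stand the loose white cover bridge over the plate, centred, with both feet flat on the base, and then turn both turnbuttons square over the feet to lock it. Leave the other things on the bench alone.

Things in the scene. Friction and masses are not known exactly. Their poses are not given: they have to be found in the camera images.
- base: fixed white board, 150 mm (its x) by 356 mm (its y) by 40 mm tall, lying on the bench. Origin at the centre of its underside. It carries the swivel plate in its middle and a turnbutton near each end, and has four through holes, 13 mm wide with a small chamfer, hidden by the plate until that is lined up.
- base_center (a point): centre of the base's top face (40 mm above the bench), on the plate's turning axis; axes as the base
- base_hole0 (a point): centre of the mouth of hole 0 in the base, on the base's top face; the hole is at x -42 mm, y -58 mm in the base frame
- base_hole1 (a point): centre of the mouth of hole 1 in the base, on the base's top face; the hole is at x 42 mm, y -58 mm in the base frame
- base_hole2 (a point): centre of the mouth of hole 2 in the base, on the base's top face; the hole is at x -42 mm, y 58 mm in the base frame
- base_hole3 (a point): centre of the mouth of hole 3 in the base, on the base's top face; the hole is at x 42 mm, y 58 mm in the base frame
- plate (a joint): the swivel plate: dark steel, 120 x 152 x 12 mm, lying on the base (top 52 mm above the bench), turning about the vertical through base_center, with four 13 mm holes in the base's pattern. 0 = holes lined up, its longer side along the base's length; positive = anticlockwise from above (starts at 0.4 to 1.1). Turns stiffly (0.12 N m) and stays where it is left.
- plate_grip (a point): middle of the plate's black bar handle, on the turning axis, 82 mm above the bench: the bar is 14 mm wide and 66 mm long (along the plate's longer side, y of this point), 18 mm tall (64 to 82 mm above the bench; this point is on its top), standing on two small blocks. Best pinched across its width from above.
- button_a (a joint): turnbutton at the base's -y end: dark wooden bar, 104 x 12 mm, on a post 156 mm from base_center, turning about the vertical. 0 = across the base (open); +1.57 or -1.57 = along the base, over the bridge's foot (closed, either will do). Positive = anticlockwise from above; starts within 0.35 of 0; light friction (0.06 N m), stays. Its underside is 13 mm above the base's top.
- button_a_grip (a point): middle of the upright fin on turnbutton a, on its turning axis, 75 mm above the bench; x along the bar. The fin is 50 mm long in line with the bar, 12 mm wide, its top 85 mm above the bench: pinch it across its width and turn
- button_b (a joint): the same turnbutton at the base's +y end, same values and sizes as button_a
- button_b_grip (a point): the same point and fin on turnbutton b
- bridge: loose white cover bridge, 0.3 kg, hat-shaped: 90 mm wide (its x), 256 mm long (its y); legs with inner faces 172 mm apart, outer 192; top at 50 to 60 mm; a foot 32 mm long, 10 mm thick, outwards at each end. Origin: centre of its underside. Above it a black bar handle 14 mm wide, 76 mm long (along y), 72 to 90 mm above the underside. Starts standing on the bench; a half turn is the same.
- rack: fixed wooden block 110 x 110 x 44 mm with four through holes, at x and y +-30 mm of its centre; the pins stand in it. Origin at the centre of its underside.
- pin0: headed steel pin, may be absent (two to four are there): shank 10 mm thick and 40 mm long with a 4 mm tapered tip, head 22 mm thick and 24 mm tall on top. Origin at the tip, z up to the head. In the rack and when fully home its head rests on the surface: 44 mm above the bench in the rack, 52 mm on the plate (the origin then 12 mm above the bench).
- pin1: headed steel pin, may be absent (two to four are there): shank 10 mm thick and 40 mm long with a 4 mm tapered tip, head 22 mm thick and 24 mm tall on top. Origin at the tip, z up to the head. In the rack and when fully home its head rests on the surface: 44 mm above the bench in the rack, 52 mm on the plate (the origin then 12 mm above the bench).
- pin2: headed steel pin, may be absent (two to four are there): shank 10 mm thick and 40 mm long with a 4 mm tapered tip, head 22 mm thick and 24 mm tall on top. Origin at the tip, z up to the head. In the rack and when fully home its head rests on the surface: 44 mm above the bench in the rack, 52 mm on the plate (the origin then 12 mm above the bench).
- pin3: headed steel pin, may be absent (two to four are there): shank 10 mm thick and 40 mm long with a 4 mm tapered tip, head 22 mm thick and 24 mm tall on top. Origin at the tip, z up to the head. In the rack and when fully home its head rests on the surface: 44 mm above the bench in the rack, 52 mm on the plate (the origin then 12 mm above the bench).
- dowel_a: short plain wooden dowel, 18 mm thick and 45 mm long, lying down (not one of the pins); a bystander, origin at the underside or middle, to be left alone
- tape: roll of paper tape, 90 mm across, 24 mm tall; a bystander, origin at the underside or middle, to be left alone
- screwdriver: screwdriver lying down; a bystander, origin at the underside or middle, to be left alone
- glue: white glue bottle, 52 mm thick, 150 mm tall; a bystander, origin at the underside or middle, to be left alone
- offcut: small plywood offcut, 50 x 90 x 18 mm; a bystander, origin at the underside or middle, to be left alone
- cup: white ceramic cup, 72 mm wide, 90 mm tall; a bystander, origin at the underside or middle, to be left alone

How it is judged:
By the outcome, as a careful person would: the job done as asked, in the order asked, and still so for the second after the job is handed in, with the robot touching nothing.
Of pin0, pin1, pin2, pin3 only 2 to 4 are there at a start; the rules pass over those that are not, and their reading is None.
At some moment in a run one of bridge may be knocked a few centimetres aside while the robot is not near it.
It also fails if it takes over 210 s, if anything falls off the work surface, if the arm or the gripper's body presses on something with over 40 N, if the wrist force passes 120 N, or if a joint passes its speed limit or range.

## Working session

There is one attempt and no reset: what is moved stays moved. The work goes in short steps, Python scripts to look and compute and a shell command to move; the robot and the scene stay as the last step left them, time stands still between calls to the robot, and variables do not carry over. Pictures are saved under pics/ and viewed, at most 14 in all, crops included, and the job is handed in when it is done.

```bash
mkdir -p pics; ls
cat > h.py <<'E'
import numpy as np, cv2, json
from scipy.spatial.transform import Rotation as Ro
from bench import r
def snap(name,fn):
    s=r.read_state(); c=r.camera(name)
    cv2.imwrite('pics/'+fn+'.png',c['color'][:,:,::-1])
    d={k:np.array(c[k]).tolist() for k in c if k!='color'}
    if name=='wrist':
        T=np.eye(4);T[:3,:3]=Ro.from_quat(s['eef_rot']).as_matrix();T[:3,3]=s['ee_pos']
        M=np.linalg.inv(T@np.array(d['hand_eye'])); d['R']=M[:3,:3].tolist(); d['t']=M[:3,3].tolist()
    json.dump(d,open('pics/'+fn+'.json','w')); return c
def cam(fn):
    d=json.load(open('pics/'+fn+'.json')); return np.array(d['mtx']),float(d['k1']),np.array(d['R']),np.array(d['t'])
def p2w(fn,px,z):
    K,k1,R,t=cam(fn); px=np.atleast_2d(np.array(px,float))
    n=cv2.undistortPoints(px[:,None],K,np.array([k1,0,0,0.]))[:,0]
    d=np.c_[n,np.ones(len(n))]@R; C=-R.T@t
    return (C+d*((z-C[2])/d[:,2])[:,None])
def w2p(fn,X):
    K,k1,R,t=cam(fn); return cv2.projectPoints(np.atleast_2d(np.array(X,float)),cv2.Rodrigues(R)[0],t,K,np.array([k1,0,0,0.]))[0][:,0]
def st():
    s=r.read_state(); m=Ro.from_quat(s['eef_rot']).as_matrix()
    print('t',round(s['time'],2),'p',np.round(s['ee_pos'],4),'xax',np.round(m[:,0],3),'zax',np.round(m[:,2],3),'w',round(s['width'],4),'F',np.round(s['ft_force'],1)); return s,m
def go(target,yaw=None,s=None):
    """remaining shift in tool units (3cm) ; yaw = desired world angle of closing axis (y) mod pi"""
    s,m=st(); d=m.T@(np.array(target)-s['ee_pos'])/0.03
    print('units dx,dy,dz',np.round(d,2))
    # level the tool to straight down then yaw
    y=m[:,1]; cur=np.arctan2(y[1],y[0])
    tgt=cur
    if yaw is not None: tgt=cur+(yaw-cur+np.pi/2)%np.pi-np.pi/2
    yv=np.array([np.cos(tgt),np.sin(tgt),0]); z=np.array([0,0,-1.]); D=np.c_[np.cross(yv,z),yv,z]
    print('turn units',np.round(Ro.from_matrix(m.T@D).as_rotvec()/np.radians(6),2),'j7',round(s['joint_positions'][6],2))
    print('shift in the target frame',np.round(D.T@(np.array(target)-s['ee_pos'])/0.03,2))
E
python3 - <<'E'
from h import *
st(); snap('top','top0'); snap('side','side0')
for f in('top0','side0'):
    K,k1,R,t=cam(f);print(f,K[0,0],k1,-R.T@t,R[2])
E
```

```text
pics
t 0.0 p [ 0.155  -0.6051  0.2327] xax [ 0.969  0.248 -0.   ] zax [-0.     0.001 -1.   ] w 0.0872 F [-0.1 -0.6 -0.1]
top0 434.11299728251066 -0.06935912383600668 [ 0.43831646 -0.01840658  1.06190201] [ 0.13176682  0.01583197 -0.9911543 ]
side0 556.7801626592606 -0.14910776773831483 [0.2476802  0.85086067 0.95721208] [ 0.24833406 -0.68488417 -0.68502837]
```

View pics/top0.png

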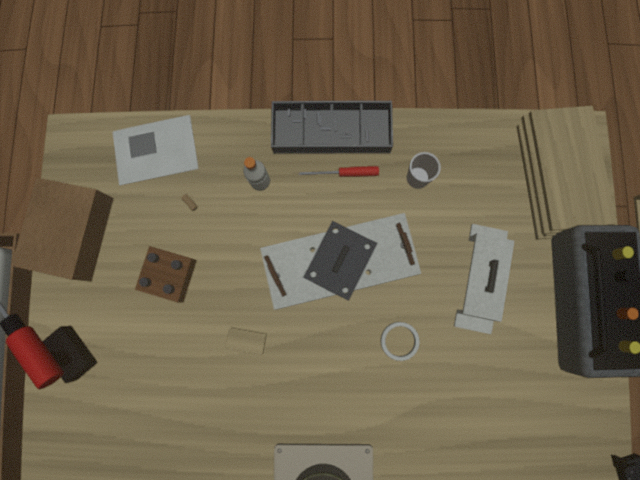

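View pics/side0.png

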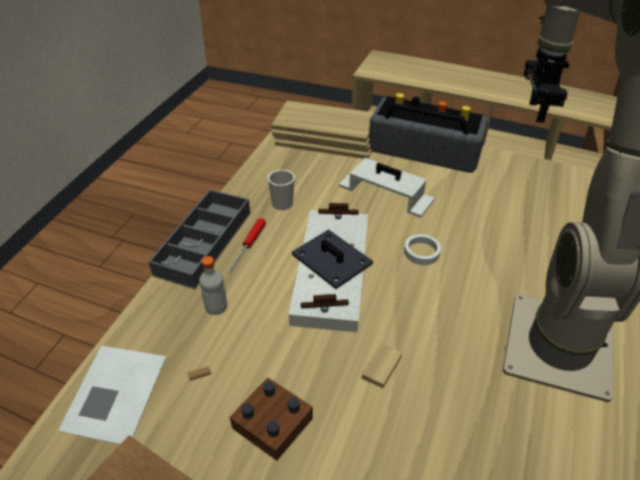

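The top view shows the base (corners about (261,248), (405,214), (421,272), (275,307)), the plate turned and its handle at (341,261). The rack holds four pins around (165,274), and the bridge is near (489,277). The side view agrees. I'll enlarge next.

Run:
```python
import cv2,numpy as np
a=cv2.imread('pics/top0.png')
b=cv2.resize(a[200:320,250:430],None,fx=4,fy=4,interpolation=cv2.INTER_CUBIC)
b=cv2.convertScaleAbs(b,alpha=1.5,beta=10)
cv2.imwrite('pics/c1.png',b)
l=cv2.resize(a[240:310,130:205],None,fx=5,fy=5,interpolation=cv2.INTER_CUBIC)
rr=cv2.resize(a[215:340,445:525],None,fx=4,fy=4,interpolation=cv2.INTER_CUBIC)
o=np.zeros((500,700,3),np.uint8); o[:350,:375]=l; o[:,380:]=rr
cv2.imwrite('pics/c2.png',cv2.convertScaleAbs(o,alpha=1.5,beta=10))
```

```text
(no output)
```

View pics/c1.png

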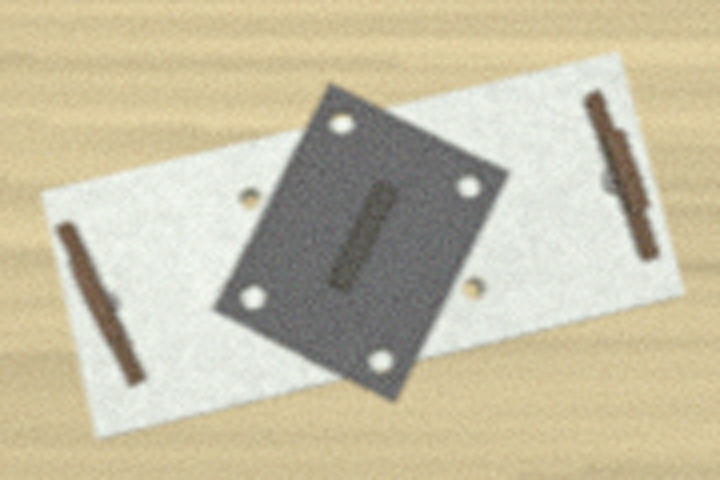

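View pics/c2.png

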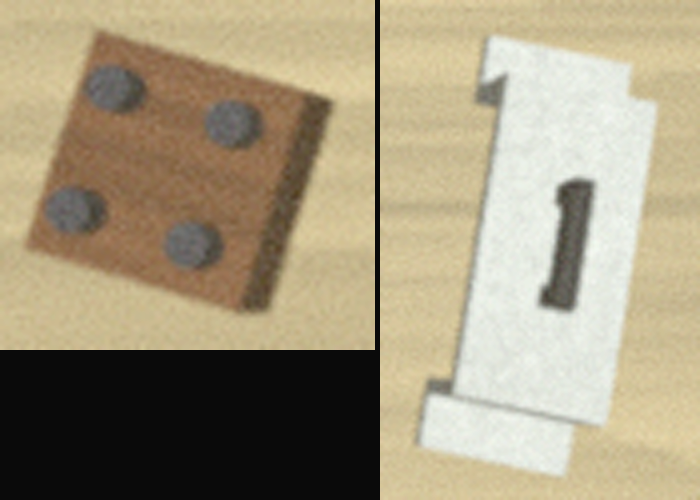

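The crops show the base corners, plate corners and visible base holes at (250,197) and (474,289). They also show four pin heads, and the bridge handle from (580,182) to (557,308).

```bash
cat > m.py <<'E'
from h import *
f=lambda pts,s,x,y:(np.array(pts)+.5)/s-.5+[x,y]
c1=lambda p:f(p,4,250,200); 
B=p2w('top0',c1([(41,190),(619,52),(684,293),(98,437)]),.04)
print('base',B.round(4).tolist(),B.mean(0))
v=(B[0]+B[3]-B[1]-B[2])[:2]; print('base y ang',np.degrees(np.arctan2(v[1],v[0])),np.linalg.norm(v)/2)
H=p2w('top0',c1([(250,197),(474,289)]),.04);print('holes',H.round(4),H.mean(0))
P=p2w('top0',c1([(332,84),(509,172),(395,402),(215,308)]),.052);print('plate',P.mean(0))
v=(P[0]+P[1]-P[2]-P[3])[:2];print('plate y ang',np.degrees(np.arctan2(v[1],v[0])),np.linalg.norm(v)/2)
G=p2w('top0',c1([(386,182),(338,290)]),.082);print('grip',G.mean(0),np.degrees(np.arctan2(*(G[0]-G[1])[[1,0]])))
for n,q in(('b',[(64,225),(138,384)]),('a',[(595,92),(650,260)])):
    b=p2w('top0',c1(q),.06);print('btn',n,b.mean(0),np.degrees(np.arctan2(*(b[0]-b[1])[[1,0]])))
pins=p2w('top0',f([(117,88),(233,125),(75,210),(193,244)],5,130,240),.068);print('pins',pins.round(4).tolist(),pins.mean(0))
c2=lambda p:f(np.array(p)-[380,0],4,445,215)
h=p2w('top0',c2([(577,182),(557,308)]),.09);print('br handle',h.mean(0),np.degrees(np.arctan2(*(h[0]-h[1])[[1,0]])))
h=p2w('top0',c2([(488,36),(630,64),(418,446),(564,476)]),.01);print('br feet',h.mean(0),np.degrees(np.arctan2(*(h[0]+h[1]-h[2]-h[3])[[1,0]])),np.linalg.norm(h[0]+h[1]-h[2]-h[3])/2)
E
python3 m.py
```

```text
base [[0.5775, 0.1509, 0.04], [0.6609, -0.195, 0.04], [0.516, -0.23, 0.04], [0.4316, 0.1145, 0.04]] [ 0.5465017  -0.03990784  0.04      ]
base y ang 103.65983109201093 0.35523509053733887
holes [[ 0.5732  0.0261  0.04  ]
 [ 0.5185 -0.1062  0.04  ]] [ 0.54586007 -0.0400205   0.04      ]
plate [ 0.54600309 -0.040556    0.052     ]
plate y ang -26.99876885581763 0.14976038928930324
grip [ 0.54545109 -0.03944902  0.082     ] -23.996826135843175
btn b [0.508143   0.11144696 0.06      ] 25.75345218747059
btn a [ 0.58311879 -0.19173154  0.06      ] 16.761222657204215
pins [[0.5501, 0.3983, 0.068], [0.5328, 0.3419, 0.068], [0.4928, 0.4156, 0.068], [0.4773, 0.3584, 0.068]] [0.51325173 0.37854807 0.068     ]
br handle [ 0.50524876 -0.37977049  0.09      ] -11.705976977239507
br feet [ 0.50608194 -0.38410542  0.01      ] -11.885046718928072 0.25561159295153163
```

```bash
for i in 1; do
python3 -m crank '[{"dx":0.72,"dy":-0.625},{"dx":0.72,"dy":-0.625},{"dx":0.72,"dy":-0.625},{"dx":0.72,"dy":-0.625},{"dx":0.72,"dy":-0.625},{"dx":0.72,"dy":-0.625},{"dx":0.72,"dy":-0.625},{"dx":0.72,"dy":-0.625}]' 30
python3 -m crank '[{"dx":0.72,"dy":-0.625},{"dx":0.72,"dy":-0.625},{"dx":0.72,"dy":-0.625},{"dx":0.72,"dy":-0.625},{"dx":0.72,"dy":-0.625},{"dx":0.72,"dy":-0.625},{"dx":0.72,"dy":-0.625},{"dx":0.72,"dy":-0.625}]'
python3 -m crank '[{"dx":0.72,"dy":-0.625},{"dx":0.72,"dy":-0.625},{"dx":0.72,"dy":-0.625},{"dx":0.72,"dy":-0.625},{"dx":0.72,"dy":-0.625},{"dx":0.72,"dy":-0.625},{"dx":0.72,"dy":-0.625},{"dx":0.72,"dy":-0.625}]'
python3 -m crank '[{"az":-1},{"az":-1},{"az":-1},{"az":-1},{"az":-1},{"az":-1},{"az":-1},{"az":-1}]'
python3 -m crank '[{"az":-1},{"az":-1},{"az":-1},{"az":-1},{"az":-1},{"az":-1},{"az":-1},{"az":-1}]'
python3 -m crank '[{"az":-1},{"az":-1},{"az":-1},{"az":-1},{"az":-1},{"az":-1},{"az":-1},{}]'
done
python3 -c "
from h import *
go([.546,-.040,.085],np.radians(63))"
```

```text
t 0.1 p [ 0.1551 -0.6051  0.2329] xax [ 0.969  0.248 -0.   ] zax [-0.     0.001 -1.   ] w 0.0872 F [ 0.5  0.1 -0. ]
units dx,dy,dz [ 17.3  -15.01   4.95]
turn units [-0.01  0.    6.9 ] j7 -0.09
shift in the target frame [  3.06 -22.7    4.93]invalid input at $[0]: expected keys claw, dx, dy, dz, ax, ay, az
invalid input at $[0]: expected keys claw, dx, dy, dz, ax, ay, az
invalid input at $[0]: expected keys claw, dx, dy, dz, ax, ay, az
invalid input at $[0]: expected keys claw, dx, dy, dz, ax, ay, az
invalid input at $[0]: expected keys claw, dx, dy, dz, ax, ay, az
invalid input at $[0]: expected keys claw, dx, dy, dz, ax, ay, az
```

```bash
python3 -m crank '[{"claw":-1,"dx":0.96,"dy":-0.83,"dz":0,"ax":0,"ay":0,"az":0},{"claw":-1,"dx":0.96,"dy":-0.83,"dz":0,"ax":0,"ay":0,"az":0},{"claw":-1,"dx":0.96,"dy":-0.83,"dz":0,"ax":0,"ay":0,"az":0},{"claw":-1,"dx":0.96,"dy":-0.83,"dz":0,"ax":0,"ay":0,"az":0},{"claw":-1,"dx":0.96,"dy":-0.83,"dz":0,"ax":0,"ay":0,"az":0},{"claw":-1,"dx":0.96,"dy":-0.83,"dz":0,"ax":0,"ay":0,"az":0}]' 30
python3 -m crank '[{"claw":-1,"dx":0.96,"dy":-0.83,"dz":0,"ax":0,"ay":0,"az":0},{"claw":-1,"dx":0.96,"dy":-0.83,"dz":0,"ax":0,"ay":0,"az":0},{"claw":-1,"dx":0.96,"dy":-0.83,"dz":0,"ax":0,"ay":0,"az":0},{"claw":-1,"dx":0.96,"dy":-0.83,"dz":0,"ax":0,"ay":0,"az":0},{"claw":-1,"dx":0.96,"dy":-0.83,"dz":0,"ax":0,"ay":0,"az":0},{"claw":-1,"dx":0.96,"dy":-0.83,"dz":0,"ax":0,"ay":0,"az":0}]'
python3 -m crank '[{"claw":-1,"dx":0.96,"dy":-0.83,"dz":0,"ax":0,"ay":0,"az":0},{"claw":-1,"dx":0.96,"dy":-0.83,"dz":0,"ax":0,"ay":0,"az":0},{"claw":-1,"dx":0.96,"dy":-0.83,"dz":0,"ax":0,"ay":0,"az":0},{"claw":-1,"dx":0.96,"dy":-0.83,"dz":0,"ax":0,"ay":0,"az":0},{"claw":-1,"dx":0.96,"dy":-0.83,"dz":0,"ax":0,"ay":0,"az":0},{"claw":-1,"dx":0.96,"dy":-0.83,"dz":0,"ax":0,"ay":0,"az":0}]'
python3 -m crank '[{"claw":-1,"dx":0,"dy":0,"dz":0,"ax":0,"ay":0,"az":-1},{"claw":-1,"dx":0,"dy":0,"dz":0,"ax":0,"ay":0,"az":-1},{"claw":-1,"dx":0,"dy":0,"dz":0,"ax":0,"ay":0,"az":-1},{"claw":-1,"dx":0,"dy":0,"dz":0,"ax":0,"ay":0,"az":-1},{"claw":-1,"dx":0,"dy":0,"dz":0,"ax":0,"ay":0,"az":-1},{"claw":-1,"dx":0,"dy":0,"dz":0,"ax":0,"ay":0,"az":-1},{"claw":-1,"dx":0,"dy":0,"dz":0,"ax":0,"ay":0,"az":-1},{"claw":-1,"dx":0,"dy":0,"dz":0,"ax":0,"ay":0,"az":-1}]'
python3 -m crank '[{"claw":-1,"dx":0,"dy":0,"dz":0,"ax":0,"ay":0,"az":-1},{"claw":-1,"dx":0,"dy":0,"dz":0,"ax":0,"ay":0,"az":-1},{"claw":-1,"dx":0,"dy":0,"dz":0,"ax":0,"ay":0,"az":-1},{"claw":-1,"dx":0,"dy":0,"dz":0,"ax":0,"ay":0,"az":-1},{"claw":-1,"dx":0,"dy":0,"dz":0,"ax":0,"ay":0,"az":-1},{"claw":-1,"dx":0,"dy":0,"dz":0,"ax":0,"ay":0,"az":-1},{"claw":-1,"dx":0,"dy":0,"dz":0,"ax":0,"ay":0,"az":-1},{"claw":-1,"dx":0,"dy":0,"dz":0,"ax":0,"ay":0,"az":-1}]'
python3 -m crank '[{"claw":-1,"dx":0,"dy":0,"dz":0,"ax":0,"ay":0,"az":-1},{"claw":-1,"dx":0,"dy":0,"dz":0,"ax":0,"ay":0,"az":-1},{"claw":-1,"dx":0,"dy":0,"dz":0,"ax":0,"ay":0,"az":-1},{"claw":-1,"dx":0,"dy":0,"dz":0,"ax":0,"ay":0,"az":-1},{"claw":-1,"dx":0,"dy":0,"dz":0,"ax":0,"ay":0,"az":-1},{"claw":-1,"dx":0,"dy":0,"dz":0,"ax":0,"ay":0,"az":-1},{"claw":-1,"dx":0,"dy":0,"dz":0,"ax":0,"ay":0,"az":-1},{"claw":-1,"dx":0,"dy":0,"dz":0,"ax":0,"ay":0,"az":0}]'
python3 -c "
from h import *
go([.546,-.040,.085],np.radians(63)); snap('wrist','w1')
a=cv2.imread('pics/w1.png');print(a.mean())
print(w2p('w1',[[.546,-.04,.082],[.5732,.0261,.04],[.5185,-.1062,.04]]))"
```

```text
time: 0.6
ee_pos: [0.286, -0.416, 0.2333]
eef_rot: [0.992, 0.125, -0.0, -0.0]
ft_force: [0.8, -0.2, 0.9]
width: 0.087
grip_force: 0.0
time: 1.1
ee_pos: [0.4163, -0.2285, 0.2335]
eef_rot: [0.992, 0.125, -0.0, 0.0]
ft_force: [0.8, -0.9, 0.1]
width: 0.0873
grip_force: 0.0
time: 1.6
ee_pos: [0.5467, -0.0411, 0.2334]
eef_rot: [0.992, 0.125, -0.0, 0.0]
ft_force: [0.7, -0.6, 1.5]
width: 0.0872
grip_force: 0.0
time: 2.27
ee_pos: [0.5458, -0.0427, 0.2332]
eef_rot: [0.854, 0.52, -0.0, -0.0]
ft_force: [0.9, -0.4, -0.0]
width: 0.0869
grip_force: 0.0
time: 2.93
ee_pos: [0.5458, -0.0427, 0.2332]
eef_rot: [0.569, 0.822, -0.0, -0.0]
ft_force: [0.0, 0.4, -0.4]
width: 0.0871
grip_force: 0.0
time: 3.6
ee_pos: [0.5459, -0.0428, 0.2332]
eef_rot: [0.236, 0.972, -0.0, -0.0]
ft_force: [-0.4, 0.1, -0.4]
width: 0.087
grip_force: 0.0
t 3.6 p [ 0.5459 -0.0428  0.2332] xax [-0.888  0.459  0.001] zax [-0.001  0.    -1.   ] w 0.087 F [-0.4  0.1 -0.4]
units dx,dy,dz [0.03 0.09 4.94]
turn units [-0.   -0.01 -0.06] j7 0.91
shift in the target frame [0.04 0.08 4.94]
102.23215169270833
[[323.13855283 220.93680451]
 [392.63282191 205.26910532]
 [253.71136718 216.98492209]]
```

View pics/w1.png

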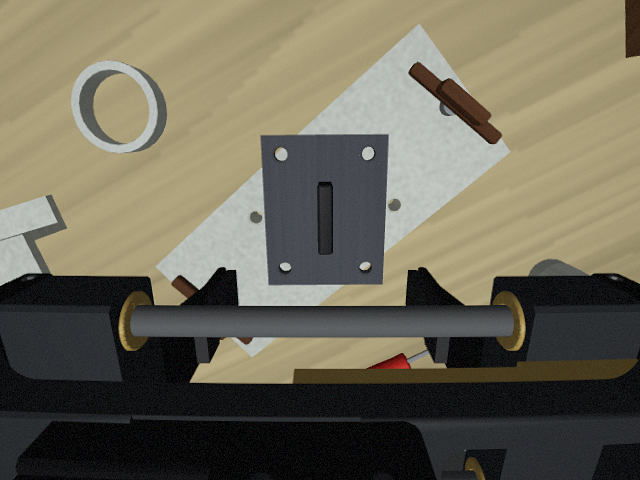

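The plate handle sits at (325,218) in line with the fingers, and the base holes at (256,217) and (394,205) are within 2 mm of the predictions. I'll go down, pinch and turn.

```bash
python3 -m crank '[{"claw":-1,"dx":0.03,"dy":0.12,"dz":0.9,"ax":0,"ay":0,"az":-0.06},{"claw":-1,"dx":0,"dy":0,"dz":0.9,"ax":0,"ay":0,"az":0},{"claw":-1,"dx":0,"dy":0,"dz":0.9,"ax":0,"ay":0,"az":0},{"claw":-1,"dx":0,"dy":0,"dz":0.9,"ax":0,"ay":0,"az":0},{"claw":-1,"dx":0,"dy":0,"dz":0.9,"ax":0,"ay":0,"az":0},{"claw":-1,"dx":0,"dy":0,"dz":0.9,"ax":0,"ay":0,"az":0},{"claw":-1,"dx":0,"dy":0,"dz":0.05,"ax":0,"ay":0,"az":0},{"claw":-1,"dx":0,"dy":0,"dz":0,"ax":0,"ay":0,"az":0}]' 30
python3 -m crank '[{"claw":1,"dx":0,"dy":0,"dz":0,"ax":0,"ay":0,"az":0},{"claw":1,"dx":0,"dy":0,"dz":0,"ax":0,"ay":0,"az":0},{"claw":1,"dx":0,"dy":0,"dz":0,"ax":0,"ay":0,"az":0},{"claw":1,"dx":0,"dy":0,"dz":0,"ax":0,"ay":0,"az":0},{"claw":1,"dx":0,"dy":0,"dz":0,"ax":0,"ay":0,"az":0},{"claw":1,"dx":0,"dy":0,"dz":0,"ax":0,"ay":0,"az":0},{"claw":1,"dx":0,"dy":0,"dz":0,"ax":0,"ay":0,"az":0},{"claw":1,"dx":0,"dy":0,"dz":0,"ax":0,"ay":0,"az":0}]'
python3 -c "
from h import *
go([.546,-.040,.069],np.radians(13.66))"
```

```text
time: 4.32
ee_pos: [0.5461, -0.0388, 0.0693]
eef_rot: [0.237, 0.972, 0.0, -0.001]
ft_force: [-0.1, -0.2, 0.8]
width: 0.0869
grip_force: 0.0
time: 4.98
ee_pos: [0.547, -0.0391, 0.0701]
eef_rot: [0.236, 0.972, -0.0, 0.0]
ft_force: [0.1, -1.1, 0.5]
width: 0.0419
grip_force: 0.0
t 4.98 p [ 0.547  -0.0391  0.0701] xax [-0.889  0.458 -0.   ] zax [ 0. -0. -1.] w 0.0419 F [ 0.1 -1.1  0.5]
units dx,dy,dz [ 0.02 -0.04  0.04]
turn units [0.   0.   8.18] j7 0.79
shift in the target frame [-0.02 -0.04  0.04]
```

```bash
python3 -m crank '[{"claw":1,"dx":0,"dy":0,"dz":0,"ax":0,"ay":0,"az":0},{"claw":1,"dx":0,"dy":0,"dz":0,"ax":0,"ay":0,"az":0},{"claw":1,"dx":0,"dy":0,"dz":0,"ax":0,"ay":0,"az":0},{"claw":1,"dx":0,"dy":0,"dz":0,"ax":0,"ay":0,"az":0},{"claw":1,"dx":0,"dy":0,"dz":0,"ax":0,"ay":0,"az":0},{"claw":1,"dx":0,"dy":0,"dz":0,"ax":0,"ay":0,"az":0},{"claw":1,"dx":0,"dy":0,"dz":0,"ax":0,"ay":0,"az":0},{"claw":1,"dx":0,"dy":0,"dz":0,"ax":0,"ay":0,"az":0}]'
python3 -m crank '[{"claw":1,"dx":0,"dy":0,"dz":0,"ax":0,"ay":0,"az":0.7},{"claw":1,"dx":0,"dy":0,"dz":0,"ax":0,"ay":0,"az":0.7},{"claw":1,"dx":0,"dy":0,"dz":0,"ax":0,"ay":0,"az":0.7},{"claw":1,"dx":0,"dy":0,"dz":0,"ax":0,"ay":0,"az":0.7},{"claw":1,"dx":0,"dy":0,"dz":0,"ax":0,"ay":0,"az":0.7},{"claw":1,"dx":0,"dy":0,"dz":0,"ax":0,"ay":0,"az":0.7},{"claw":1,"dx":0,"dy":0,"dz":0,"ax":0,"ay":0,"az":0.7},{"claw":1,"dx":0,"dy":0,"dz":0,"ax":0,"ay":0,"az":0.7}]'
python3 -m crank '[{"claw":1,"dx":0,"dy":0,"dz":0,"ax":0,"ay":0,"az":0.7},{"claw":1,"dx":0,"dy":0,"dz":0,"ax":0,"ay":0,"az":0.7},{"claw":1,"dx":0,"dy":0,"dz":0,"ax":0,"ay":0,"az":0.7},{"claw":1,"dx":0,"dy":0,"dz":0,"ax":0,"ay":0,"az":0.48},{"claw":1,"dx":0,"dy":0,"dz":0,"ax":0,"ay":0,"az":0},{"claw":1,"dx":0,"dy":0,"dz":0,"ax":0,"ay":0,"az":0},{"claw":1,"dx":0,"dy":0,"dz":0,"ax":0,"ay":0,"az":0},{"claw":1,"dx":0,"dy":0,"dz":0,"ax":0,"ay":0,"az":0}]'
python3 -c "
from h import *
go([.546,-.040,.069],np.radians(13.66)); print(r.read_state()['torque'])"
```

```text
time: 5.65
ee_pos: [0.5466, -0.0397, 0.07]
eef_rot: [0.236, 0.972, -0.001, -0.0]
ft_force: [-3.2, -3.2, 3.2]
width: 0.0139
grip_force: 30.0
time: 6.32
ee_pos: [0.5466, -0.0398, 0.07]
eef_rot: [0.508, 0.861, -0.001, -0.0]
ft_force: [-4.2, -4.2, 2.6]
width: 0.0135
grip_force: 30.0
time: 6.98
ee_pos: [0.5465, -0.0397, 0.07]
eef_rot: [0.618, 0.786, -0.001, -0.0]
ft_force: [-4.1, -4.5, 2.8]
width: 0.0138
grip_force: 30.0
t 6.98 p [ 0.5465 -0.0397  0.07  ] xax [-0.235  0.972 -0.001] zax [-0.001 -0.001 -1.   ] w 0.0138 F [-4.1 -4.5  2.8]
units dx,dy,dz [-0.   -0.02  0.03]
turn units [-0.01  0.01 -0.01] j7 -0.0
shift in the target frame [-0.   -0.02  0.03]
[-0.84600004  0.75366952 -0.14079368]
```

```bash
python3 -m crank '[{"claw":-1,"dx":0,"dy":0,"dz":0,"ax":0,"ay":0,"az":0},{"claw":-1,"dx":0,"dy":0,"dz":0,"ax":0,"ay":0,"az":0},{"claw":-1,"dx":0,"dy":0,"dz":0,"ax":0,"ay":0,"az":0},{"claw":-1,"dx":0,"dy":0,"dz":-0.3,"ax":0,"ay":0,"az":0},{"claw":-1,"dx":0,"dy":0,"dz":-1,"ax":0,"ay":0,"az":0},{"claw":-1,"dx":0,"dy":0,"dz":-1,"ax":0,"ay":0,"az":0},{"claw":-1,"dx":0,"dy":0,"dz":-1,"ax":0,"ay":0,"az":0},{"claw":-1,"dx":0,"dy":0,"dz":-1,"ax":0,"ay":0,"az":0}]'
python3 -m crank '[{"claw":-1,"dx":0,"dy":0,"dz":-1,"ax":0,"ay":0,"az":0},{"claw":-1,"dx":0,"dy":0,"dz":0,"ax":0,"ay":0,"az":0},{"claw":-1,"dx":0,"dy":0,"dz":0,"ax":0,"ay":0,"az":0}]'
python3 -c "
from h import *
st(); snap('wrist','w2')
y=np.array([np.cos(np.radians(103.66)),np.sin(np.radians(103.66))]);x=np.array([y[1],-y[0]]);c=np.array([.5465,-.0397])
for a,b in((-42,-58),(42,-58),(-42,58),(42,58)):
    w=c+x*a/1e3+y*b/1e3; print(a,b,w.round(4),w2p('w2',[*w,.052]).round(1))"
```

```text
time: 7.65
ee_pos: [0.5469, -0.0385, 0.2012]
eef_rot: [0.618, 0.786, 0.0, 0.0]
ft_force: [0.1, -0.4, 0.2]
width: 0.0591
grip_force: 0.0
time: 7.9
ee_pos: [0.548, -0.0386, 0.2313]
eef_rot: [0.618, 0.786, 0.001, 0.002]
ft_force: [0.1, 0.8, -2.1]
width: 0.0792
grip_force: 0.0
t 7.9 p [ 0.548  -0.0386  0.2313] xax [-0.236  0.972 -0.002] zax [ 0.004 -0.001 -1.   ] w 0.0792 F [ 0.1  0.8 -2.1]
-42 -58 [ 0.5194 -0.106 ] [[278.4 271.1]]
42 -58 [ 0.601  -0.0861] [[359.5 271. ]]
-42 58 [0.492  0.0067] [[274.2 156.5]]
42 58 [0.5736 0.0266] [[363.1 156.5]]
```

View pics/w2.png

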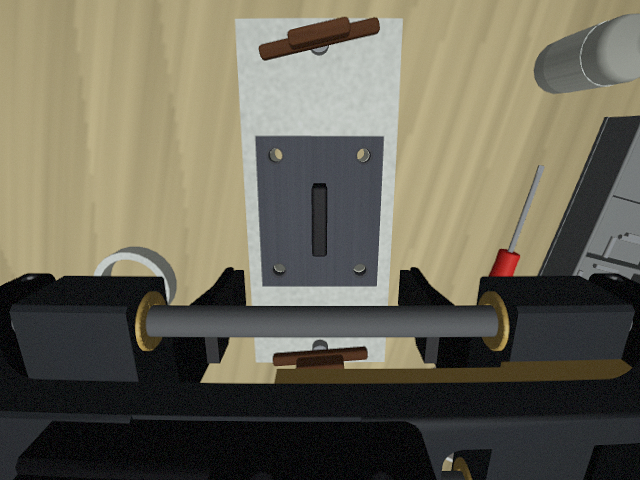

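The plate is lined up: its holes at (277,155), (363,155), (280,268) and (360,268) show the base holes beneath, and the plate and base midlines match. Now over to the rack.

```bash
python3 -m crank '[{"claw":0,"dx":0.98,"dy":0.15,"dz":0,"ax":0,"ay":0,"az":0},{"claw":0,"dx":0.98,"dy":0.15,"dz":0,"ax":0,"ay":0,"az":0},{"claw":0,"dx":0.98,"dy":0.15,"dz":0,"ax":0,"ay":0,"az":0},{"claw":0,"dx":0.98,"dy":0.15,"dz":0,"ax":0,"ay":0,"az":0},{"claw":0,"dx":0.98,"dy":0.15,"dz":0,"ax":0,"ay":0,"az":0},{"claw":0,"dx":0.98,"dy":0.15,"dz":0,"ax":0,"ay":0,"az":0},{"claw":0,"dx":0.98,"dy":0.15,"dz":0,"ax":0,"ay":0,"az":0},{"claw":0,"dx":0.98,"dy":0.15,"dz":0,"ax":0,"ay":0,"az":0}]'
python3 -m crank '[{"claw":0,"dx":0.98,"dy":0.15,"dz":0,"ax":0,"ay":0,"az":0},{"claw":0,"dx":0.98,"dy":0.15,"dz":0,"ax":0,"ay":0,"az":0},{"claw":0,"dx":0.98,"dy":0.15,"dz":0,"ax":0,"ay":0,"az":0},{"claw":0,"dx":0.98,"dy":0.15,"dz":0,"ax":0,"ay":0,"az":0},{"claw":0,"dx":0.98,"dy":0.15,"dz":0,"ax":0,"ay":0,"az":0},{"claw":0,"dx":0.98,"dy":0.15,"dz":0,"ax":0,"ay":0,"az":0},{"claw":0,"dx":0,"dy":0,"dz":0,"ax":0,"ay":0,"az":0},{"claw":0,"dx":0,"dy":0,"dz":0,"ax":0,"ay":0,"az":0}]'
python3 - <<'E'
from h import *
st(); snap('wrist','w3')
print(w2p('w3',[[0.5501,.3983,.068],[.5328,.3419,.068],[.4928,.4156,.068],[.4773,.3584,.068]]).round(1))
a=cv2.imread('pics/w3.png'); b=cv2.imread('pics/w2.png')
o=np.hstack([cv2.resize(a[120:300,220:420],None,fx=2,fy=2),cv2.resize(b[120:300,220:420],None,fx=2,fy=2)])
cv2.imwrite('pics/c3.png',cv2.convertScaleAbs(o,alpha=1.3,beta=10))
E
```

```text
time: 8.62
ee_pos: [0.5255, 0.1992, 0.2278]
eef_rot: [0.618, 0.786, -0.001, -0.001]
ft_force: [0.3, 0.4, -0.0]
width: 0.0457
grip_force: 0.0
time: 9.28
ee_pos: [0.5092, 0.3777, 0.2274]
eef_rot: [0.616, 0.787, -0.001, -0.001]
ft_force: [-0.1, -1.0, 0.3]
width: 0.0436
grip_force: 0.0
t 9.28 p [0.5092 0.3777 0.2274] xax [-0.24   0.971  0.   ] zax [-0.003 -0.    -1.   ] w 0.0436 F [-0.1 -1.   0.3]
[[369.9 210.1]
 [336.5 261.5]
 [314.1 176.8]
 [283.8 232.2]]
```

View pics/c3.png

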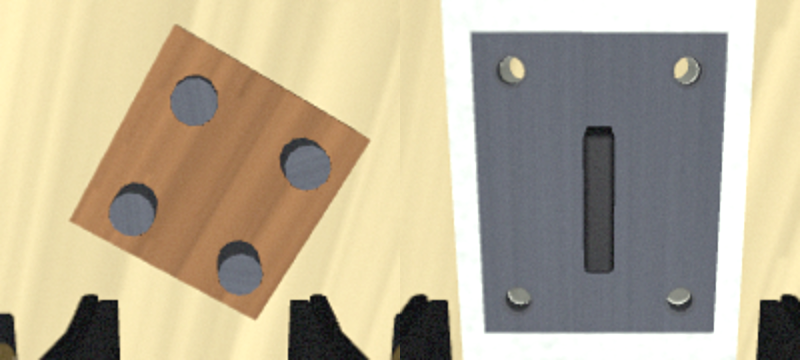

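The heads are at (317,170), (374,204), (286,227) and (340,257); the holes in w2 are at (276,155), (363.5,155), (279,268.5) and (360,268.5).

```bash
cat > n.py <<'E'
from h import *
th=np.radians(103.66); X=np.array([np.cos(th),np.sin(th)]);Y=np.array([X[1],-X[0]])
P=p2w('w3',[(317,170),(374,204),(286,227),(340,257)],.068); H=p2w('w2',[(276,155),(363.5,155),(279,268.5),(360,268.5)],.052)
print(P.round(4),P.mean(0),'\n',H.round(4),H.mean(0))
E
python3 n.py
python3 -c "
from n import *
go([*P[3,:2]-.0012*Y,.058],np.radians(13.66))"
```

```text
[[0.4939 0.4222 0.068 ]
 [0.5522 0.4047 0.068 ]
 [0.4782 0.3639 0.068 ]
 [0.5349 0.3472 0.068 ]] [0.5147886  0.38448751 0.068     ] 
 [[ 0.4934  0.0085  0.052 ]
 [ 0.5736  0.028   0.052 ]
 [ 0.5195 -0.103   0.052 ]
 [ 0.6008 -0.0834  0.052 ]] [ 0.54681399 -0.03746792  0.052     ]
[[0.4939 0.4222 0.068 ]
 [0.5522 0.4047 0.068 ]
 [0.4782 0.3639 0.068 ]
 [0.5349 0.3472 0.068 ]] [0.5147886  0.38448751 0.068     ] 
 [[ 0.4934  0.0085  0.052 ]
 [ 0.5736  0.028   0.052 ]
 [ 0.5195 -0.103   0.052 ]
 [ 0.6008 -0.0834  0.052 ]] [ 0.54681399 -0.03746792  0.052     ]
t 9.33 p [0.5103 0.376  0.2276] xax [-0.238  0.971 -0.001] zax [-0.002 -0.001 -1.   ] w 0.0438 F [ 0.1 -0.6  0.2]
units dx,dy,dz [-1.13  0.54  5.65]
turn units [-0.02  0.01  0.01] j7 -0.71
shift in the target frame [-1.13  0.53  5.65]
```

```bash
python3 -m crank '[{"claw":0,"dx":-0.3,"dy":0.13,"dz":0.9,"ax":0,"ay":0,"az":0},{"claw":0,"dx":-0.3,"dy":0.13,"dz":0.9,"ax":0,"ay":0,"az":0},{"claw":0,"dx":-0.3,"dy":0.13,"dz":0.9,"ax":0,"ay":0,"az":0},{"claw":0,"dx":-0.3,"dy":0.13,"dz":0.9,"ax":0,"ay":0,"az":0},{"claw":0,"dx":0,"dy":0,"dz":0,"ax":0,"ay":0,"az":0},{"claw":0,"dx":0,"dy":0,"dz":0,"ax":0,"ay":0,"az":0},{"claw":0,"dx":0,"dy":0,"dz":0,"ax":0,"ay":0,"az":0}]'
python3 - <<'E'
from h import *
st(); snap('wrist','w4')
E
```

```text
time: 9.92
ee_pos: [0.5349, 0.345, 0.1226]
eef_rot: [0.618, 0.786, 0.001, 0.0]
ft_force: [0.8, -0.2, 1.4]
width: 0.0434
grip_force: 0.0
t 9.92 p [0.5349 0.345  0.1226] xax [-0.236  0.972  0.001] zax [ 0.001  0.001 -1.   ] w 0.0434 F [ 0.8 -0.2  1.4]
```

View pics/w4.png

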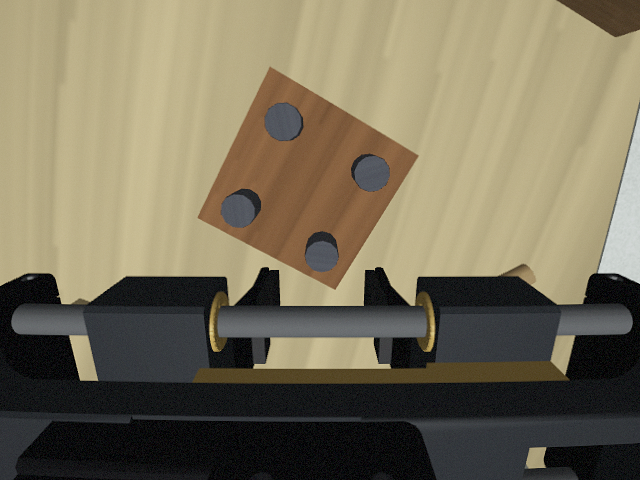

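The closer look puts the heads at (284,121), (372,173), (239,210) and (322,257).

Run:
```python
from h import *
P=p2w('w4',[(284,121),(372,173),(239,210),(322,257)],.068);print(P.round(4),P.mean(0))
go([*P[3,:2],.058],np.radians(13.66))
print(w2p('w4',[[*r.read_state()['ee_pos'][:2],.068]]))
```

```text
[[0.4945 0.4221 0.068 ]
 [0.5517 0.4054 0.068 ]
 [0.4784 0.3646 0.068 ]
 [0.5352 0.3469 0.068 ]] [0.51493618 0.38474671 0.068     ]
t 9.97 p [0.535  0.3455 0.1232] xax [-0.236  0.972  0.001] zax [ 0.002  0.002 -1.   ] w 0.0435 F [0.2 0.1 0.3]
units dx,dy,dz [0.04 0.01 2.17]
turn units [ 0.02 -0.01  0.  ] j7 -0.7
shift in the target frame [0.04 0.02 2.17]
[[321.2235263  258.81375409]]
```

```bash
python3 -m crank '[{"claw":0,"dx":0.04,"dy":-0.02,"dz":0.9,"ax":0,"ay":0,"az":0},{"claw":0,"dx":0,"dy":0,"dz":0.9,"ax":0,"ay":0,"az":0},{"claw":0,"dx":0,"dy":0,"dz":0.36,"ax":0,"ay":0,"az":0},{"claw":0,"dx":0,"dy":0,"dz":0,"ax":0,"ay":0,"az":0},{"claw":1,"dx":0,"dy":0,"dz":0,"ax":0,"ay":0,"az":0},{"claw":1,"dx":0,"dy":0,"dz":0,"ax":0,"ay":0,"az":0},{"claw":1,"dx":0,"dy":0,"dz":0,"ax":0,"ay":0,"az":0},{"claw":1,"dx":0,"dy":0,"dz":0,"ax":0,"ay":0,"az":0}]' 40
python3 -m crank '[{"claw":1,"dx":0,"dy":0,"dz":0,"ax":0,"ay":0,"az":0},{"claw":1,"dx":0,"dy":0,"dz":0,"ax":0,"ay":0,"az":0},{"claw":1,"dx":0,"dy":0,"dz":0,"ax":0,"ay":0,"az":0}]'
python3 -c "
from h import *
st()"
python3 -m crank '[{"claw":1,"dx":0,"dy":0,"dz":-0.5,"ax":0,"ay":0,"az":0},{"claw":1,"dx":0,"dy":0,"dz":-0.9,"ax":0,"ay":0,"az":0},{"claw":1,"dx":0,"dy":0,"dz":-0.9,"ax":0,"ay":0,"az":0},{"claw":1,"dx":0,"dy":0,"dz":-0.9,"ax":0,"ay":0,"az":0},{"claw":1,"dx":0,"dy":0,"dz":0,"ax":0,"ay":0,"az":0},{"claw":1,"dx":0,"dy":0,"dz":0,"ax":0,"ay":0,"az":0}]'
python3 - <<'E'
from h import *
th=np.radians(103.66); X=np.array([np.cos(th),np.sin(th)]);Y=np.array([X[1],-X[0]])
c=np.array([.5456,-.0378])
for i,(a,b) in enumerate(((-42,-58),(42,-58),(-42,58),(42,58))):
    print(i,(c+Y*a/1e3+X*b/1e3).round(4))
go([*c+Y*.042-X*.058,.11],np.radians(13.66))
E
```

```text
time: 10.63
ee_pos: [0.5341, 0.3458, 0.057]
eef_rot: [0.618, 0.786, 0.0, 0.0]
ft_force: [0.2, -0.7, 0.3]
width: 0.0243
grip_force: 0.0
time: 10.88
ee_pos: [0.5341, 0.3458, 0.0568]
eef_rot: [0.618, 0.786, 0.0, 0.0]
ft_force: [-0.5, -0.5, 5.7]
width: 0.021
grip_force: 40.0
t 10.88 p [0.5341 0.3458 0.0568] xax [-0.236  0.972  0.   ] zax [ 0.001  0.    -1.   ] w 0.021 F [-0.5 -0.5  5.7]
time: 11.38
ee_pos: [0.5343, 0.346, 0.1539]
eef_rot: [0.618, 0.786, 0.001, 0.001]
ft_force: [0.2, -0.0, -2.3]
width: 0.0213
grip_force: 40.0
0 [ 0.5185 -0.1041]
1 [ 0.6001 -0.0842]
2 [0.4911 0.0086]
3 [0.5727 0.0285]
t 11.38 p [0.5343 0.346  0.1539] xax [-0.236  0.972  0.001] zax [ 0.002  0.001 -1.   ] w 0.0213 F [ 0.2 -0.  -2.3]
units dx,dy,dz [-14.46  -1.26   1.45]
turn units [ 0.02 -0.01 -0.  ] j7 -0.68
shift in the target frame [-14.45  -1.26   1.46]
```

```bash
python3 -m crank '[{"claw":1,"dx":-0.9,"dy":-0.1,"dz":0,"ax":0,"ay":0,"az":0},{"claw":1,"dx":-0.9,"dy":-0.1,"dz":0,"ax":0,"ay":0,"az":0},{"claw":1,"dx":-0.9,"dy":-0.1,"dz":0,"ax":0,"ay":0,"az":0},{"claw":1,"dx":-0.9,"dy":-0.1,"dz":0,"ax":0,"ay":0,"az":0},{"claw":1,"dx":-0.9,"dy":-0.1,"dz":0,"ax":0,"ay":0,"az":0},{"claw":1,"dx":-0.9,"dy":-0.1,"dz":0,"ax":0,"ay":0,"az":0},{"claw":1,"dx":-0.9,"dy":-0.1,"dz":0,"ax":0,"ay":0,"az":0},{"claw":1,"dx":-0.9,"dy":-0.1,"dz":0,"ax":0,"ay":0,"az":0}]'
python3 -m crank '[{"claw":1,"dx":-0.9,"dy":-0.1,"dz":0,"ax":0,"ay":0,"az":0},{"claw":1,"dx":-0.9,"dy":-0.1,"dz":0,"ax":0,"ay":0,"az":0},{"claw":1,"dx":-0.9,"dy":-0.1,"dz":0,"ax":0,"ay":0,"az":0},{"claw":1,"dx":-0.7,"dy":-0.15,"dz":0,"ax":0,"ay":0,"az":0},{"claw":1,"dx":0,"dy":0,"dz":0.9,"ax":0,"ay":0,"az":0},{"claw":1,"dx":0,"dy":0,"dz":0,"ax":0,"ay":0,"az":0},{"claw":1,"dx":0,"dy":0,"dz":0,"ax":0,"ay":0,"az":0}]'
python3 - <<'E'
from h import *
go([.5729,.0278,.066],np.radians(13.66)); snap('wrist','w5')
E
```

```text
time: 12.05
ee_pos: [0.5607, 0.1282, 0.1509]
eef_rot: [0.618, 0.786, -0.001, -0.001]
ft_force: [-0.0, -0.2, -0.3]
width: 0.021
grip_force: 40.0
time: 12.63
ee_pos: [0.5708, 0.0278, 0.1236]
eef_rot: [0.618, 0.786, -0.001, -0.002]
ft_force: [-0.4, 0.1, 0.1]
width: 0.0211
grip_force: 40.0
t 12.63 p [0.5708 0.0278 0.1236] xax [-0.236  0.972  0.001] zax [-0.004  0.    -1.   ] w 0.0211 F [-0.4  0.1  0.1]
units dx,dy,dz [-0.02  0.08  1.92]
turn units [-0.04 -0.01  0.  ] j7 -0.13
shift in the target frame [-0.02  0.07  1.92]
```

View pics/w5.png

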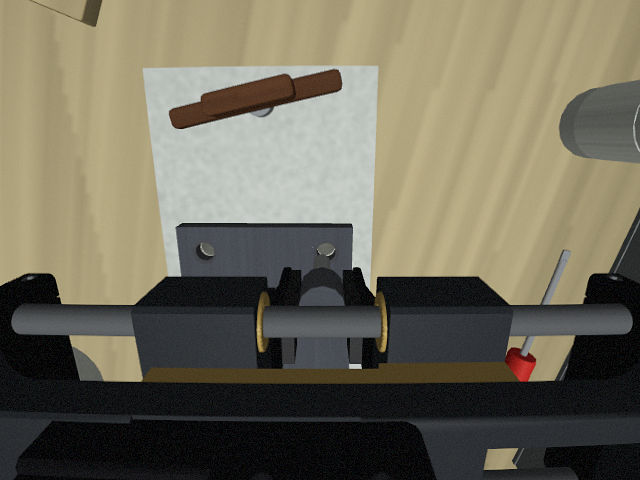

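The hole is at (326,250) and the pin tip is just left of it, which matches the computed +2 mm correction.

```bash
python3 -m crank '[{"claw":1,"dx":-0.02,"dy":0.07,"dz":0,"ax":0,"ay":0,"az":0},{"claw":1,"dx":0,"dy":0,"dz":0,"ax":0,"ay":0,"az":0},{"claw":1,"dx":0,"dy":0,"dz":0.4,"ax":0,"ay":0,"az":0},{"claw":1,"dx":0,"dy":0,"dz":0.3,"ax":0,"ay":0,"az":0},{"claw":1,"dx":0,"dy":0,"dz":0.2,"ax":0,"ay":0,"az":0},{"claw":1,"dx":0,"dy":0,"dz":0,"ax":0,"ay":0,"az":0}]'
python3 -c "
from h import *
go([.5729,.0278,.066],np.radians(13.66))"
```

```text
time: 13.18
ee_pos: [0.5735, 0.0275, 0.0962]
eef_rot: [0.618, 0.786, -0.001, -0.001]
ft_force: [-0.2, -0.3, 0.2]
width: 0.021
grip_force: 40.0
t 13.18 p [0.5735 0.0275 0.0962] xax [-0.236  0.972  0.001] zax [-0.003 -0.    -1.   ] w 0.021 F [-0.2 -0.3  0.2]
units dx,dy,dz [ 0.01 -0.01  1.01]
turn units [-0.03 -0.01  0.  ] j7 -0.14
shift in the target frame [ 0.02 -0.02  1.01]
```

```bash
python3 -m crank '[{"claw":1,"dx":0,"dy":0,"dz":0.25,"ax":0,"ay":0,"az":0},{"claw":1,"dx":0,"dy":0,"dz":0.25,"ax":0,"ay":0,"az":0},{"claw":1,"dx":0,"dy":0,"dz":0.25,"ax":0,"ay":0,"az":0},{"claw":1,"dx":0,"dy":0,"dz":0.2,"ax":0,"ay":0,"az":0},{"claw":1,"dx":0,"dy":0,"dz":0.1,"ax":0,"ay":0,"az":0},{"claw":1,"dx":0,"dy":0,"dz":0,"ax":0,"ay":0,"az":0}]'
python3 -c "
from h import *
st()"
```

```text
time: 13.68
ee_pos: [0.5741, 0.0276, 0.0658]
eef_rot: [0.618, 0.786, -0.0, -0.001]
ft_force: [0.7, 0.4, -1.1]
width: 0.0211
grip_force: 40.0
t 13.68 p [0.5741 0.0276 0.0658] xax [-0.236  0.972  0.   ] zax [-0.001  0.    -1.   ] w 0.0211 F [ 0.7  0.4 -1.1]
```

```bash
python3 -m crank '[{"claw":1,"dx":0,"dy":0,"dz":0.1,"ax":0,"ay":0,"az":0},{"claw":1,"dx":0,"dy":0,"dz":0,"ax":0,"ay":0,"az":0},{"claw":0,"dx":0,"dy":0,"dz":0,"ax":0,"ay":0,"az":0},{"claw":0,"dx":0,"dy":0,"dz":-0.05,"ax":0,"ay":0,"az":0},{"claw":0,"dx":0,"dy":0,"dz":0,"ax":0,"ay":0,"az":0},{"claw":0,"dx":0,"dy":0,"dz":-0.9,"ax":0,"ay":0,"az":0},{"claw":0,"dx":0,"dy":0,"dz":-0.9,"ax":0,"ay":0,"az":0},{"claw":0,"dx":0,"dy":0,"dz":-0.9,"ax":0,"ay":0,"az":0}]'
python3 -m crank '[{"claw":0,"dx":0.95,"dy":0.17,"dz":0,"ax":0,"ay":0,"az":0},{"claw":0,"dx":0.95,"dy":0.17,"dz":0,"ax":0,"ay":0,"az":0},{"claw":0,"dx":0.95,"dy":0.17,"dz":0,"ax":0,"ay":0,"az":0},{"claw":0,"dx":0.95,"dy":0.17,"dz":0,"ax":0,"ay":0,"az":0},{"claw":0,"dx":0.95,"dy":0.17,"dz":0,"ax":0,"ay":0,"az":0},{"claw":0,"dx":0.95,"dy":0.17,"dz":0,"ax":0,"ay":0,"az":0},{"claw":0,"dx":0.95,"dy":0.17,"dz":0,"ax":0,"ay":0,"az":0},{"claw":0,"dx":0.95,"dy":0.17,"dz":0,"ax":0,"ay":0,"az":0}]'
python3 -m crank '[{"claw":0,"dx":0.95,"dy":0.17,"dz":0,"ax":0,"ay":0,"az":0},{"claw":0,"dx":0.95,"dy":0.17,"dz":0,"ax":0,"ay":0,"az":0},{"claw":0,"dx":0.95,"dy":0.17,"dz":0,"ax":0,"ay":0,"az":0},{"claw":0,"dx":0.95,"dy":0.17,"dz":0,"ax":0,"ay":0,"az":0},{"claw":0,"dx":0.95,"dy":0.17,"dz":0,"ax":0,"ay":0,"az":0},{"claw":0,"dx":0,"dy":0,"dz":0,"ax":0,"ay":0,"az":0},{"claw":0,"dx":0,"dy":0,"dz":0,"ax":0,"ay":0,"az":0},{"claw":0,"dx":0,"dy":0,"dz":0,"ax":0,"ay":0,"az":0}]'
python3 -c "
from h import *
go([.5505,.4048,.057],np.radians(13.66))"
```

```text
time: 14.35
ee_pos: [0.5743, 0.0278, 0.1471]
eef_rot: [0.618, 0.786, -0.0, -0.0]
ft_force: [0.7, -0.5, 0.2]
width: 0.0427
grip_force: 0.0
time: 15.02
ee_pos: [0.5603, 0.2601, 0.1463]
eef_rot: [0.618, 0.786, 0.0, 0.0]
ft_force: [-0.1, -0.6, 0.9]
width: 0.0437
grip_force: 0.0
time: 15.68
ee_pos: [0.5518, 0.4029, 0.1459]
eef_rot: [0.618, 0.786, -0.0, 0.0]
ft_force: [-0.3, 0.4, -0.6]
width: 0.0438
grip_force: 0.0
t 15.68 p [0.5518 0.4029 0.1459] xax [-0.236  0.972 -0.001] zax [ 0.    -0.001 -1.   ] w 0.0438 F [-0.3  0.4 -0.6]
units dx,dy,dz [ 0.07 -0.03  2.96]
turn units [-0.    0.01 -0.  ] j7 -0.74
shift in the target frame [ 0.07 -0.03  2.96]
```

```bash
python3 -m crank '[{"claw":0,"dx":0.07,"dy":-0.03,"dz":0.95,"ax":0,"ay":0,"az":0},{"claw":0,"dx":0,"dy":0,"dz":0.95,"ax":0,"ay":0,"az":0},{"claw":0,"dx":0,"dy":0,"dz":0.8,"ax":0,"ay":0,"az":0},{"claw":0,"dx":0,"dy":0,"dz":0.26,"ax":0,"ay":0,"az":0},{"claw":0,"dx":0,"dy":0,"dz":0,"ax":0,"ay":0,"az":0},{"claw":1,"dx":0,"dy":0,"dz":0,"ax":0,"ay":0,"az":0},{"claw":1,"dx":0,"dy":0,"dz":0,"ax":0,"ay":0,"az":0},{"claw":1,"dx":0,"dy":0,"dz":0,"ax":0,"ay":0,"az":0}]'
python3 -m crank '[{"claw":1,"dx":0,"dy":0,"dz":0,"ax":0,"ay":0,"az":0},{"claw":1,"dx":0,"dy":0,"dz":0,"ax":0,"ay":0,"az":0},{"claw":1,"dx":0,"dy":0,"dz":0,"ax":0,"ay":0,"az":0},{"claw":1,"dx":0,"dy":0,"dz":0,"ax":0,"ay":0,"az":0}]'
python3 -m crank '[{"claw":1,"dx":0,"dy":0,"dz":-0.5,"ax":0,"ay":0,"az":0},{"claw":1,"dx":0,"dy":0,"dz":-0.9,"ax":0,"ay":0,"az":0},{"claw":1,"dx":0,"dy":0,"dz":-0.9,"ax":0,"ay":0,"az":0},{"claw":1,"dx":0,"dy":0,"dz":-0.95,"ax":0,"ay":0,"az":0},{"claw":1,"dx":-0.9,"dy":-0.12,"dz":0,"ax":0,"ay":0,"az":0},{"claw":1,"dx":-0.9,"dy":-0.12,"dz":0,"ax":0,"ay":0,"az":0},{"claw":1,"dx":-0.9,"dy":-0.12,"dz":0,"ax":0,"ay":0,"az":0},{"claw":1,"dx":-0.9,"dy":-0.12,"dz":0,"ax":0,"ay":0,"az":0}]'
python3 -m crank '[{"claw":1,"dx":-0.9,"dy":-0.12,"dz":0,"ax":0,"ay":0,"az":0},{"claw":1,"dx":-0.9,"dy":-0.12,"dz":0,"ax":0,"ay":0,"az":0},{"claw":1,"dx":-0.9,"dy":-0.12,"dz":0,"ax":0,"ay":0,"az":0},{"claw":1,"dx":-0.9,"dy":-0.12,"dz":0,"ax":0,"ay":0,"az":0},{"claw":1,"dx":-0.9,"dy":-0.12,"dz":0,"ax":0,"ay":0,"az":0},{"claw":1,"dx":-0.9,"dy":-0.12,"dz":0,"ax":0,"ay":0,"az":0},{"claw":1,"dx":-0.9,"dy":-0.12,"dz":0,"ax":0,"ay":0,"az":0},{"claw":1,"dx":-0.9,"dy":-0.12,"dz":0,"ax":0,"ay":0,"az":0}]'
python3 -m crank '[{"claw":1,"dx":-0.9,"dy":-0.12,"dz":0,"ax":0,"ay":0,"az":0},{"claw":1,"dx":-0.9,"dy":-0.12,"dz":0,"ax":0,"ay":0,"az":0},{"claw":1,"dx":-0.9,"dy":-0.12,"dz":0,"ax":0,"ay":0,"az":0},{"claw":1,"dx":-0.9,"dy":-0.12,"dz":0,"ax":0,"ay":0,"az":0},{"claw":1,"dx":-0.9,"dy":-0.12,"dz":0,"ax":0,"ay":0,"az":0},{"claw":1,"dx":-0.9,"dy":-0.12,"dz":0,"ax":0,"ay":0,"az":0},{"claw":1,"dx":0,"dy":0,"dz":0,"ax":0,"ay":0,"az":0},{"claw":1,"dx":0,"dy":0,"dz":0,"ax":0,"ay":0,"az":0}]'
python3 -c "
from h import *
go([.6002,-.0847,.066],np.radians(13.66))"
```

```text
time: 16.35
ee_pos: [0.5509, 0.4046, 0.058]
eef_rot: [0.618, 0.786, 0.0, 0.0]
ft_force: [-0.5, -0.3, 0.3]
width: 0.0309
grip_force: 0.0
time: 16.68
ee_pos: [0.5506, 0.4049, 0.0577]
eef_rot: [0.618, 0.786, 0.0, 0.0]
ft_force: [0.2, -1.7, 2.8]
width: 0.0212
grip_force: 40.1
time: 17.35
ee_pos: [0.5615, 0.296, 0.156]
eef_rot: [0.618, 0.786, 0.0, 0.0]
ft_force: [-0.3, 0.4, -1.0]
width: 0.0213
grip_force: 40.2
time: 18.02
ee_pos: [0.5846, 0.0792, 0.156]
eef_rot: [0.618, 0.786, 0.0, 0.0]
ft_force: [0.4, 0.1, -1.4]
width: 0.0209
grip_force: 40.2
time: 18.68
ee_pos: [0.6019, -0.084, 0.1555]
eef_rot: [0.619, 0.785, -0.0, 0.0]
ft_force: [0.3, 0.8, -0.0]
width: 0.0213
grip_force: 40.2
t 18.68 p [ 0.6019 -0.084   0.1555] xax [-0.233  0.972 -0.   ] zax [ 0. -0. -1.] w 0.0213 F [ 0.3  0.8 -0. ]
units dx,dy,dz [-0.01 -0.06  2.98]
turn units [ 0.    0.   -0.03] j7 0.07
shift in the target frame [-0.01 -0.06  2.98]
```

```bash
python3 -m crank '[{"claw":1,"dx":-0.01,"dy":-0.06,"dz":0.6,"ax":0,"ay":0,"az":-0.03},{"claw":1,"dx":0,"dy":0,"dz":0.6,"ax":0,"ay":0,"az":0},{"claw":1,"dx":0,"dy":0,"dz":0,"ax":0,"ay":0,"az":0},{"claw":1,"dx":0,"dy":0,"dz":0.3,"ax":0,"ay":0,"az":0},{"claw":1,"dx":0,"dy":0,"dz":0.3,"ax":0,"ay":0,"az":0},{"claw":1,"dx":0,"dy":0,"dz":0.2,"ax":0,"ay":0,"az":0},{"claw":1,"dx":0,"dy":0,"dz":0,"ax":0,"ay":0,"az":0}]'
python3 -c "
from h import *
go([.6002,-.0847,.066],np.radians(13.66))"
```

```text
time: 19.27
ee_pos: [0.6, -0.0832, 0.094]
eef_rot: [0.617, 0.787, -0.0, -0.0]
ft_force: [1.4, -1.4, -1.6]
width: 0.0212
grip_force: 40.2
t 19.27 p [ 0.6    -0.0832  0.094 ] xax [-0.239  0.971  0.   ] zax [-0.001 -0.    -1.   ] w 0.0212 F [ 1.4 -1.4 -1.6]
units dx,dy,dz [-0.05 -0.    0.93]
turn units [-0.01 -0.    0.03] j7 0.04
shift in the target frame [-0.05 -0.    0.93]
```

```bash
python3 -m crank '[{"claw":1,"dx":-0.03,"dy":0,"dz":0.25,"ax":0,"ay":0,"az":0},{"claw":1,"dx":0,"dy":0,"dz":0.25,"ax":0,"ay":0,"az":0},{"claw":1,"dx":0,"dy":0,"dz":0.25,"ax":0,"ay":0,"az":0},{"claw":1,"dx":0,"dy":0,"dz":0.2,"ax":0,"ay":0,"az":0},{"claw":1,"dx":0,"dy":0,"dz":0.1,"ax":0,"ay":0,"az":0},{"claw":1,"dx":0,"dy":0,"dz":0,"ax":0,"ay":0,"az":0}]'
python3 -c "
from h import *
go([.4772,.3640,.15],np.radians(13.66))"
```

```text
time: 19.77
ee_pos: [0.6008, -0.0832, 0.0654]
eef_rot: [0.617, 0.787, -0.0, 0.0]
ft_force: [-9.6, 2.7, 22.3]
width: 0.0214
grip_force: 40.4
t 19.77 p [ 0.6008 -0.0832  0.0654] xax [-0.24   0.971 -0.001] zax [ 0. -0. -1.] w 0.0214 F [-9.6  2.7 22.3]
units dx,dy,dz [15.46 -0.43 -2.83]
turn units [0.   0.01 0.04] j7 0.03
shift in the target frame [15.46 -0.48 -2.82]
```

```bash
python3 -m crank '[{"claw":0,"dx":0,"dy":0,"dz":0,"ax":0,"ay":0,"az":0},{"claw":0,"dx":0,"dy":0,"dz":-0.05,"ax":0,"ay":0,"az":0},{"claw":0,"dx":0,"dy":0,"dz":0,"ax":0,"ay":0,"az":0},{"claw":0,"dx":0,"dy":0,"dz":0,"ax":0,"ay":0,"az":0},{"claw":0,"dx":0,"dy":0,"dz":-0.9,"ax":0,"ay":0,"az":0.04},{"claw":0,"dx":0,"dy":0,"dz":-0.95,"ax":0,"ay":0,"az":0},{"claw":0,"dx":0,"dy":0,"dz":-0.95,"ax":0,"ay":0,"az":0}]'
python3 -m crank '[{"claw":0,"dx":0.97,"dy":-0.03,"dz":0,"ax":0,"ay":0,"az":0},{"claw":0,"dx":0.97,"dy":-0.03,"dz":0,"ax":0,"ay":0,"az":0},{"claw":0,"dx":0.97,"dy":-0.03,"dz":0,"ax":0,"ay":0,"az":0},{"claw":0,"dx":0.97,"dy":-0.03,"dz":0,"ax":0,"ay":0,"az":0},{"claw":0,"dx":0.97,"dy":-0.03,"dz":0,"ax":0,"ay":0,"az":0},{"claw":0,"dx":0.97,"dy":-0.03,"dz":0,"ax":0,"ay":0,"az":0},{"claw":0,"dx":0.97,"dy":-0.03,"dz":0,"ax":0,"ay":0,"az":0},{"claw":0,"dx":0.97,"dy":-0.03,"dz":0,"ax":0,"ay":0,"az":0}]'
python3 -m crank '[{"claw":0,"dx":0.97,"dy":-0.03,"dz":0,"ax":0,"ay":0,"az":0},{"claw":0,"dx":0.97,"dy":-0.03,"dz":0,"ax":0,"ay":0,"az":0},{"claw":0,"dx":0.97,"dy":-0.03,"dz":0,"ax":0,"ay":0,"az":0},{"claw":0,"dx":0.97,"dy":-0.03,"dz":0,"ax":0,"ay":0,"az":0},{"claw":0,"dx":0.97,"dy":-0.03,"dz":0,"ax":0,"ay":0,"az":0},{"claw":0,"dx":0.97,"dy":-0.03,"dz":0,"ax":0,"ay":0,"az":0},{"claw":0,"dx":0.97,"dy":-0.03,"dz":0,"ax":0,"ay":0,"az":0},{"claw":0,"dx":0.97,"dy":-0.03,"dz":0,"ax":0,"ay":0,"az":0}]'
python3 -m crank '[{"claw":0,"dx":0,"dy":0,"dz":0,"ax":0,"ay":0,"az":0},{"claw":0,"dx":0,"dy":0,"dz":0,"ax":0,"ay":0,"az":0}]'
python3 -c "
from h import *
go([.4772,.3640,.057],np.radians(13.66))"
```

```text
time: 20.35
ee_pos: [0.6, -0.0839, 0.1493]
eef_rot: [0.618, 0.786, -0.0, -0.001]
ft_force: [0.1, 0.8, -0.1]
width: 0.043
grip_force: 0.0
time: 21.02
ee_pos: [0.5382, 0.1417, 0.1487]
eef_rot: [0.619, 0.786, -0.0, 0.0]
ft_force: [0.5, 0.2, 0.6]
width: 0.0437
grip_force: 0.0
time: 21.68
ee_pos: [0.4766, 0.3662, 0.1486]
eef_rot: [0.619, 0.786, -0.0, 0.0]
ft_force: [0.7, -0.4, 0.8]
width: 0.0435
grip_force: 0.0
time: 21.85
ee_pos: [0.4758, 0.3669, 0.1486]
eef_rot: [0.617, 0.787, -0.0, -0.001]
ft_force: [0.9, -0.7, -0.3]
width: 0.0433
grip_force: 0.0
t 21.85 p [0.4758 0.3669 0.1486] xax [-0.238  0.971  0.001] zax [-0.001  0.001 -1.   ] w 0.0433 F [ 0.9 -0.7 -0.3]
units dx,dy,dz [-0.11  0.02  3.05]
turn units [-0.01 -0.01  0.02] j7 -0.77
shift in the target frame [-0.11  0.02  3.05]
```

```bash
python3 -m crank '[{"claw":0,"dx":-0.11,"dy":0.02,"dz":0.95,"ax":0,"ay":0,"az":0.02},{"claw":0,"dx":0,"dy":0,"dz":0.95,"ax":0,"ay":0,"az":0},{"claw":0,"dx":0,"dy":0,"dz":0.85,"ax":0,"ay":0,"az":0},{"claw":0,"dx":0,"dy":0,"dz":0.28,"ax":0,"ay":0,"az":0},{"claw":0,"dx":0,"dy":0,"dz":0,"ax":0,"ay":0,"az":0},{"claw":1,"dx":0,"dy":0,"dz":0,"ax":0,"ay":0,"az":0},{"claw":1,"dx":0,"dy":0,"dz":0,"ax":0,"ay":0,"az":0},{"claw":1,"dx":0,"dy":0,"dz":0,"ax":0,"ay":0,"az":0}]'
python3 -m crank '[{"claw":1,"dx":0,"dy":0,"dz":0,"ax":0,"ay":0,"az":0},{"claw":1,"dx":0,"dy":0,"dz":0,"ax":0,"ay":0,"az":0},{"claw":1,"dx":0,"dy":0,"dz":0,"ax":0,"ay":0,"az":0},{"claw":1,"dx":0,"dy":0,"dz":0,"ax":0,"ay":0,"az":0}]'
python3 -m crank '[{"claw":1,"dx":0,"dy":0,"dz":-0.5,"ax":0,"ay":0,"az":0},{"claw":1,"dx":0,"dy":0,"dz":-0.9,"ax":0,"ay":0,"az":0},{"claw":1,"dx":0,"dy":0,"dz":-0.9,"ax":0,"ay":0,"az":0},{"claw":1,"dx":0,"dy":0,"dz":-0.95,"ax":0,"ay":0,"az":0},{"claw":1,"dx":-0.97,"dy":-0.2,"dz":0,"ax":0,"ay":0,"az":0},{"claw":1,"dx":-0.97,"dy":-0.2,"dz":0,"ax":0,"ay":0,"az":0},{"claw":1,"dx":-0.97,"dy":-0.2,"dz":0,"ax":0,"ay":0,"az":0},{"claw":1,"dx":-0.97,"dy":-0.2,"dz":0,"ax":0,"ay":0,"az":0}]'
python3 -m crank '[{"claw":1,"dx":-0.97,"dy":-0.2,"dz":0,"ax":0,"ay":0,"az":0},{"claw":1,"dx":-0.97,"dy":-0.2,"dz":0,"ax":0,"ay":0,"az":0},{"claw":1,"dx":-0.97,"dy":-0.2,"dz":0,"ax":0,"ay":0,"az":0},{"claw":1,"dx":-0.97,"dy":-0.2,"dz":0,"ax":0,"ay":0,"az":0},{"claw":1,"dx":-0.97,"dy":-0.2,"dz":0,"ax":0,"ay":0,"az":0},{"claw":1,"dx":-0.97,"dy":-0.2,"dz":0,"ax":0,"ay":0,"az":0},{"claw":1,"dx":-0.97,"dy":-0.2,"dz":0,"ax":0,"ay":0,"az":0},{"claw":1,"dx":-0.97,"dy":-0.2,"dz":0,"ax":0,"ay":0,"az":0}]'
python3 -m crank '[{"claw":1,"dx":0,"dy":0,"dz":0,"ax":0,"ay":0,"az":0},{"claw":1,"dx":0,"dy":0,"dz":0,"ax":0,"ay":0,"az":0}]'
python3 -c "
from h import *
go([.4912,.0083,.066],np.radians(13.66))"
```

```text
time: 22.52
ee_pos: [0.479, 0.3617, 0.0585]
eef_rot: [0.62, 0.785, 0.0, 0.0]
ft_force: [-0.1, -0.8, 0.3]
width: 0.031
grip_force: 0.0
time: 22.85
ee_pos: [0.4788, 0.3619, 0.0583]
eef_rot: [0.619, 0.785, 0.0, 0.0]
ft_force: [-0.0, -2.0, 3.5]
width: 0.0213
grip_force: 40.0
time: 23.52
ee_pos: [0.4819, 0.2424, 0.1565]
eef_rot: [0.619, 0.785, 0.0, 0.0]
ft_force: [1.0, 0.1, 0.3]
width: 0.0209
grip_force: 40.0
time: 24.18
ee_pos: [0.4897, 0.0047, 0.1566]
eef_rot: [0.619, 0.785, 0.0, 0.0]
ft_force: [1.3, -0.5, -0.5]
width: 0.0212
grip_force: 40.0
time: 24.35
ee_pos: [0.4899, 0.0044, 0.1563]
eef_rot: [0.62, 0.784, 0.0, 0.0]
ft_force: [0.3, 0.2, -1.5]
width: 0.0212
grip_force: 40.0
t 24.35 p [0.4899 0.0044 0.1563] xax [-0.23   0.973 -0.   ] zax [ 0.001 -0.    -1.   ] w 0.0212 F [ 0.3  0.2 -1.5]
units dx,dy,dz [0.12 0.07 3.01]
turn units [ 0.    0.   -0.06] j7 0.02
shift in the target frame [0.12 0.07 3.01]
```

```bash
python3 -m crank '[{"claw":1,"dx":0.04,"dy":0.07,"dz":0.6,"ax":0,"ay":0,"az":-0.05},{"claw":1,"dx":0,"dy":0,"dz":0.6,"ax":0,"ay":0,"az":0},{"claw":1,"dx":0,"dy":0,"dz":0,"ax":0,"ay":0,"az":0},{"claw":1,"dx":0,"dy":0,"dz":0.3,"ax":0,"ay":0,"az":0},{"claw":1,"dx":0,"dy":0,"dz":0.3,"ax":0,"ay":0,"az":0},{"claw":1,"dx":0,"dy":0,"dz":0.2,"ax":0,"ay":0,"az":0},{"claw":1,"dx":0,"dy":0,"dz":0,"ax":0,"ay":0,"az":0}]'
python3 -c "
from h import *
go([.4917,.0060,.066],np.radians(13.66))"
```

```text
time: 24.93
ee_pos: [0.4912, 0.0073, 0.0948]
eef_rot: [0.617, 0.787, -0.0, -0.0]
ft_force: [0.6, -1.9, -1.7]
width: 0.0211
grip_force: 40.0
t 24.93 p [0.4912 0.0073 0.0948] xax [-0.238  0.971  0.   ] zax [-0.001 -0.    -1.   ] w 0.0211 F [ 0.6 -1.9 -1.7]
units dx,dy,dz [-0.05  0.01  0.96]
turn units [-0.01 -0.    0.02] j7 -0.05
shift in the target frame [-0.05  0.    0.96]
```

```bash
python3 -m crank '[{"claw":1,"dx":-0.03,"dy":0,"dz":0.25,"ax":0,"ay":0,"az":0},{"claw":1,"dx":0,"dy":0,"dz":0.25,"ax":0,"ay":0,"az":0},{"claw":1,"dx":0,"dy":0,"dz":0.25,"ax":0,"ay":0,"az":0},{"claw":1,"dx":0,"dy":0,"dz":0.2,"ax":0,"ay":0,"az":0},{"claw":1,"dx":0,"dy":0,"dz":0.1,"ax":0,"ay":0,"az":0},{"claw":1,"dx":0,"dy":0,"dz":0,"ax":0,"ay":0,"az":0}]'
python3 -c "
from h import *
go([.4933,.4215,.15],np.radians(13.66))"
```

```text
time: 25.43
ee_pos: [0.4923, 0.0074, 0.0658]
eef_rot: [0.617, 0.787, -0.0, 0.0]
ft_force: [-11.2, 0.9, 30.2]
width: 0.0211
grip_force: 40.0
t 25.43 p [0.4923 0.0074 0.0658] xax [-0.239  0.971 -0.001] zax [ 0.    -0.001 -1.   ] w 0.0211 F [-11.2   0.9  30.2]
units dx,dy,dz [13.39  3.33 -2.81]
turn units [-0.    0.01  0.02] j7 -0.08
shift in the target frame [13.4   3.29 -2.81]
```

Home (30 N, TCP 0.0658). On to the last pin.

```bash
python3 -m crank '[{"claw":0,"dx":0,"dy":0,"dz":0,"ax":0,"ay":0,"az":0},{"claw":0,"dx":0,"dy":0,"dz":-0.05,"ax":0,"ay":0,"az":0},{"claw":0,"dx":0,"dy":0,"dz":0,"ax":0,"ay":0,"az":0},{"claw":0,"dx":0,"dy":0,"dz":0,"ax":0,"ay":0,"az":0},{"claw":0,"dx":0,"dy":0,"dz":-0.9,"ax":0,"ay":0,"az":0.02},{"claw":0,"dx":0,"dy":0,"dz":-0.95,"ax":0,"ay":0,"az":0},{"claw":0,"dx":0,"dy":0,"dz":-0.95,"ax":0,"ay":0,"az":0}]'
python3 -m crank '[{"claw":0,"dx":0.96,"dy":0.24,"dz":0,"ax":0,"ay":0,"az":0},{"claw":0,"dx":0.96,"dy":0.24,"dz":0,"ax":0,"ay":0,"az":0},{"claw":0,"dx":0.96,"dy":0.24,"dz":0,"ax":0,"ay":0,"az":0},{"claw":0,"dx":0.96,"dy":0.24,"dz":0,"ax":0,"ay":0,"az":0},{"claw":0,"dx":0.96,"dy":0.24,"dz":0,"ax":0,"ay":0,"az":0},{"claw":0,"dx":0.96,"dy":0.24,"dz":0,"ax":0,"ay":0,"az":0},{"claw":0,"dx":0.96,"dy":0.24,"dz":0,"ax":0,"ay":0,"az":0}]'
python3 -m crank '[{"claw":0,"dx":0.96,"dy":0.24,"dz":0,"ax":0,"ay":0,"az":0},{"claw":0,"dx":0.96,"dy":0.24,"dz":0,"ax":0,"ay":0,"az":0},{"claw":0,"dx":0.96,"dy":0.24,"dz":0,"ax":0,"ay":0,"az":0},{"claw":0,"dx":0.96,"dy":0.24,"dz":0,"ax":0,"ay":0,"az":0},{"claw":0,"dx":0.96,"dy":0.24,"dz":0,"ax":0,"ay":0,"az":0},{"claw":0,"dx":0.96,"dy":0.24,"dz":0,"ax":0,"ay":0,"az":0},{"claw":0,"dx":0.96,"dy":0.24,"dz":0,"ax":0,"ay":0,"az":0}]'
python3 -m crank '[{"claw":0,"dx":0,"dy":0,"dz":0,"ax":0,"ay":0,"az":0},{"claw":0,"dx":0,"dy":0,"dz":0,"ax":0,"ay":0,"az":0},{"claw":0,"dx":0,"dy":0,"dz":0,"ax":0,"ay":0,"az":0},{"claw":0,"dx":0,"dy":0,"dz":0,"ax":0,"ay":0,"az":0}]'
python3 -c "
from h import *
go([.4933,.4215,.057],np.radians(13.66))"
```

```text
time: 26.02
ee_pos: [0.4911, 0.0066, 0.15]
eef_rot: [0.618, 0.786, -0.0, -0.001]
ft_force: [1.0, -1.6, -0.1]
width: 0.0432
grip_force: 0.0
time: 26.6
ee_pos: [0.493, 0.2155, 0.1492]
eef_rot: [0.618, 0.786, -0.0, 0.0]
ft_force: [0.8, -0.6, 0.6]
width: 0.0438
grip_force: 0.0
time: 27.18
ee_pos: [0.4945, 0.4232, 0.1487]
eef_rot: [0.618, 0.786, -0.0, -0.0]
ft_force: [0.3, 0.3, 0.7]
width: 0.0436
grip_force: 0.0
time: 27.52
ee_pos: [0.4953, 0.4206, 0.1492]
eef_rot: [0.619, 0.786, -0.0, 0.0]
ft_force: [-0.1, -0.4, -0.5]
width: 0.0434
grip_force: 0.0
t 27.52 p [0.4953 0.4206 0.1492] xax [-0.234  0.972 -0.001] zax [ 0.    -0.001 -1.   ] w 0.0434 F [-0.1 -0.4 -0.5]
units dx,dy,dz [ 0.05 -0.06  3.07]
turn units [-0.    0.01 -0.02] j7 -0.84
shift in the target frame [ 0.04 -0.06  3.07]
```

```bash
python3 -m crank '[{"claw":0,"dx":0.04,"dy":-0.06,"dz":0.95,"ax":0,"ay":0,"az":-0.02},{"claw":0,"dx":0,"dy":0,"dz":0.95,"ax":0,"ay":0,"az":0},{"claw":0,"dx":0,"dy":0,"dz":0.85,"ax":0,"ay":0,"az":0},{"claw":0,"dx":0,"dy":0,"dz":0.29,"ax":0,"ay":0,"az":0},{"claw":0,"dx":0,"dy":0,"dz":0,"ax":0,"ay":0,"az":0},{"claw":1,"dx":0,"dy":0,"dz":0,"ax":0,"ay":0,"az":0},{"claw":1,"dx":0,"dy":0,"dz":0,"ax":0,"ay":0,"az":0},{"claw":1,"dx":0,"dy":0,"dz":0,"ax":0,"ay":0,"az":0}]'
python3 -m crank '[{"claw":1,"dx":0,"dy":0,"dz":0,"ax":0,"ay":0,"az":0},{"claw":1,"dx":0,"dy":0,"dz":0,"ax":0,"ay":0,"az":0},{"claw":1,"dx":0,"dy":0,"dz":0,"ax":0,"ay":0,"az":0},{"claw":1,"dx":0,"dy":0,"dz":0,"ax":0,"ay":0,"az":0}]'
python3 -m crank '[{"claw":1,"dx":0,"dy":0,"dz":-0.5,"ax":0,"ay":0,"az":0},{"claw":1,"dx":0,"dy":0,"dz":-0.9,"ax":0,"ay":0,"az":0},{"claw":1,"dx":0,"dy":0,"dz":-0.9,"ax":0,"ay":0,"az":0},{"claw":1,"dx":0,"dy":0,"dz":-0.95,"ax":0,"ay":0,"az":0},{"claw":1,"dx":-0.96,"dy":-0.18,"dz":0,"ax":0,"ay":0,"az":0},{"claw":1,"dx":-0.96,"dy":-0.18,"dz":0,"ax":0,"ay":0,"az":0},{"claw":1,"dx":-0.96,"dy":-0.18,"dz":0,"ax":0,"ay":0,"az":0},{"claw":1,"dx":-0.96,"dy":-0.18,"dz":0,"ax":0,"ay":0,"az":0}]'
python3 -m crank '[{"claw":1,"dx":-0.96,"dy":-0.18,"dz":0,"ax":0,"ay":0,"az":0},{"claw":1,"dx":-0.96,"dy":-0.18,"dz":0,"ax":0,"ay":0,"az":0},{"claw":1,"dx":-0.96,"dy":-0.18,"dz":0,"ax":0,"ay":0,"az":0},{"claw":1,"dx":-0.96,"dy":-0.18,"dz":0,"ax":0,"ay":0,"az":0},{"claw":1,"dx":-0.96,"dy":-0.18,"dz":0,"ax":0,"ay":0,"az":0},{"claw":1,"dx":-0.96,"dy":-0.18,"dz":0,"ax":0,"ay":0,"az":0},{"claw":1,"dx":-0.96,"dy":-0.18,"dz":0,"ax":0,"ay":0,"az":0},{"claw":1,"dx":-0.96,"dy":-0.18,"dz":0,"ax":0,"ay":0,"az":0}]'
python3 -m crank '[{"claw":1,"dx":-0.96,"dy":-0.18,"dz":0,"ax":0,"ay":0,"az":0},{"claw":1,"dx":-0.96,"dy":-0.18,"dz":0,"ax":0,"ay":0,"az":0},{"claw":1,"dx":-0.96,"dy":-0.18,"dz":0,"ax":0,"ay":0,"az":0},{"claw":1,"dx":-0.96,"dy":-0.18,"dz":0,"ax":0,"ay":0,"az":0},{"claw":1,"dx":-0.96,"dy":-0.18,"dz":0,"ax":0,"ay":0,"az":0},{"claw":1,"dx":-0.96,"dy":-0.18,"dz":0,"ax":0,"ay":0,"az":0},{"claw":1,"dx":0,"dy":0,"dz":0,"ax":0,"ay":0,"az":0},{"claw":1,"dx":0,"dy":0,"dz":0,"ax":0,"ay":0,"az":0}]'
python3 -c "
from h import *
go([.5185,-.1041,.066],np.radians(13.66))"
```

```text
time: 28.18
ee_pos: [0.4932, 0.4226, 0.0591]
eef_rot: [0.618, 0.787, 0.0, 0.0]
ft_force: [0.3, 0.1, 0.0]
width: 0.0309
grip_force: 0.0
time: 28.52
ee_pos: [0.4929, 0.4227, 0.0588]
eef_rot: [0.617, 0.787, 0.0, 0.0]
ft_force: [-0.1, -2.1, 4.4]
width: 0.0208
grip_force: 40.0
time: 29.18
ee_pos: [0.4986, 0.3049, 0.1567]
eef_rot: [0.617, 0.787, 0.0, 0.0]
ft_force: [0.2, -0.2, 0.0]
width: 0.0211
grip_force: 40.0
time: 29.85
ee_pos: [0.5117, 0.0707, 0.1568]
eef_rot: [0.617, 0.787, 0.0, 0.0]
ft_force: [0.0, -0.8, -0.6]
width: 0.021
grip_force: 40.0
time: 30.52
ee_pos: [0.5214, -0.1052, 0.1564]
eef_rot: [0.618, 0.786, 0.0, 0.0]
ft_force: [0.4, -0.1, -0.7]
width: 0.0213
grip_force: 40.0
t 30.52 p [ 0.5214 -0.1052  0.1564] xax [-0.235  0.972 -0.   ] zax [ 0.  0. -1.] w 0.0213 F [ 0.4 -0.1 -0.7]
units dx,dy,dz [ 0.06 -0.09  3.01]
turn units [ 0.    0.   -0.01] j7 0.19
shift in the target frame [ 0.06 -0.09  3.01]
```

```bash
python3 -m crank '[{"claw":1,"dx":0.1,"dy":-0.08,"dz":0.6,"ax":0,"ay":0,"az":0},{"claw":1,"dx":0,"dy":0,"dz":0.6,"ax":0,"ay":0,"az":0},{"claw":1,"dx":0,"dy":0,"dz":0,"ax":0,"ay":0,"az":0},{"claw":1,"dx":0,"dy":0,"dz":0.3,"ax":0,"ay":0,"az":0},{"claw":1,"dx":0,"dy":0,"dz":0.3,"ax":0,"ay":0,"az":0},{"claw":1,"dx":0,"dy":0,"dz":0.2,"ax":0,"ay":0,"az":0},{"claw":1,"dx":0,"dy":0,"dz":0,"ax":0,"ay":0,"az":0}]'
python3 -c "
from h import *
go([.5183,-.1028,.066],np.radians(13.66))"
```

```text
time: 31.1
ee_pos: [0.518, -0.1014, 0.0949]
eef_rot: [0.617, 0.787, -0.0, -0.0]
ft_force: [0.2, -1.5, -0.6]
width: 0.0206
grip_force: 40.0
t 31.1 p [ 0.518  -0.1014  0.0949] xax [-0.238  0.971  0.   ] zax [-0.001  0.    -1.   ] w 0.0206 F [ 0.2 -1.5 -0.6]
units dx,dy,dz [-0.05 -0.    0.96]
turn units [-0.01 -0.    0.02] j7 0.14
shift in the target frame [-0.05 -0.    0.96]
```

```bash
python3 -m crank '[{"claw":1,"dx":-0.03,"dy":0,"dz":0.25,"ax":0,"ay":0,"az":0},{"claw":1,"dx":0,"dy":0,"dz":0.25,"ax":0,"ay":0,"az":0},{"claw":1,"dx":0,"dy":0,"dz":0.25,"ax":0,"ay":0,"az":0},{"claw":1,"dx":0,"dy":0,"dz":0.2,"ax":0,"ay":0,"az":0},{"claw":1,"dx":0,"dy":0,"dz":0.1,"ax":0,"ay":0,"az":0},{"claw":1,"dx":0,"dy":0,"dz":0,"ax":0,"ay":0,"az":0}]'
python3 -m crank '[{"claw":0,"dx":0,"dy":0,"dz":0,"ax":0,"ay":0,"az":0},{"claw":0,"dx":0,"dy":0,"dz":-0.05,"ax":0,"ay":0,"az":0},{"claw":0,"dx":0,"dy":0,"dz":0,"ax":0,"ay":0,"az":0},{"claw":0,"dx":0,"dy":0,"dz":0,"ax":0,"ay":0,"az":0},{"claw":0,"dx":0,"dy":0,"dz":-0.9,"ax":0,"ay":0,"az":0.02},{"claw":0,"dx":0,"dy":0,"dz":-0.95,"ax":0,"ay":0,"az":0},{"claw":0,"dx":0,"dy":0,"dz":-0.95,"ax":0,"ay":0,"az":0},{"claw":0,"dx":0,"dy":0,"dz":-0.95,"ax":0,"ay":0,"az":0}]'
python3 -m crank '[{"claw":0,"dx":0,"dy":0,"dz":-0.95,"ax":0,"ay":0,"az":0},{"claw":0,"dx":0,"dy":0,"dz":-0.8,"ax":0,"ay":0,"az":0},{"claw":0,"dx":0,"dy":0,"dz":0,"ax":0,"ay":0,"az":0},{"claw":0,"dx":0,"dy":0,"dz":0,"ax":0,"ay":0,"az":0}]'
python3 - <<'E'
from h import *
st(); snap('wrist','w6'); snap('top','top1')
a=cv2.imread('pics/w6.png'); b=cv2.imread('pics/top1.png')
l=cv2.resize(a,(400,300)); rr=cv2.resize(b[205:345,440:530],None,fx=4,fy=4,interpolation=cv2.INTER_CUBIC)
o=np.zeros((560,770,3),np.uint8); o[:300,:400]=l;o[:,405:765]=rr
cv2.imwrite('pics/c4.png',cv2.convertScaleAbs(o,alpha=1.3,beta=5))
E
```

```text
time: 31.6
ee_pos: [0.5203, -0.1029, 0.0663]
eef_rot: [0.617, 0.787, 0.0, 0.002]
ft_force: [-5.0, -1.7, 22.4]
width: 0.0212
grip_force: 40.0
time: 32.27
ee_pos: [0.5183, -0.1021, 0.1792]
eef_rot: [0.618, 0.786, -0.0, -0.0]
ft_force: [0.8, 0.2, -0.6]
width: 0.0432
grip_force: 0.0
time: 32.6
ee_pos: [0.5192, -0.1024, 0.2316]
eef_rot: [0.618, 0.786, 0.0, 0.001]
ft_force: [-1.0, -0.5, -0.2]
width: 0.0437
grip_force: 0.0
t 32.6 p [ 0.5192 -0.1024  0.2316] xax [-0.236  0.972 -0.001] zax [ 0.002 -0.001 -1.   ] w 0.0437 F [-1.  -0.5 -0.2]
```

View pics/c4.png

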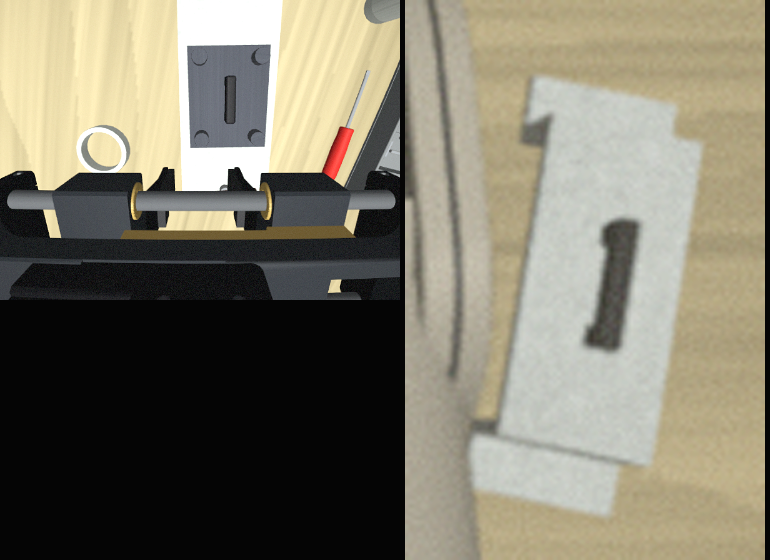

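All four pins are seated in the plate, one head at each corner of it, and the bridge has not moved since the start. Going to the bridge.

```bash
python3 -m crank '[{"claw":0,"dx":-0.98,"dy":-0.29,"dz":0,"ax":0,"ay":0,"az":0},{"claw":0,"dx":-0.98,"dy":-0.29,"dz":0,"ax":0,"ay":0,"az":0},{"claw":0,"dx":-0.98,"dy":-0.29,"dz":0,"ax":0,"ay":0,"az":0},{"claw":0,"dx":-0.98,"dy":-0.29,"dz":0,"ax":0,"ay":0,"az":0},{"claw":0,"dx":-0.98,"dy":-0.29,"dz":0,"ax":0,"ay":0,"az":0},{"claw":0,"dx":-0.98,"dy":-0.29,"dz":0,"ax":0,"ay":0,"az":0},{"claw":0,"dx":-0.98,"dy":-0.29,"dz":0,"ax":0,"ay":0,"az":0}]'
python3 -m crank '[{"claw":0,"dx":-0.98,"dy":-0.29,"dz":0,"ax":0,"ay":0,"az":0},{"claw":0,"dx":-0.98,"dy":-0.29,"dz":0,"ax":0,"ay":0,"az":0},{"claw":0,"dx":0,"dy":0,"dz":0,"ax":0,"ay":0,"az":-0.98},{"claw":0,"dx":0,"dy":0,"dz":0,"ax":0,"ay":0,"az":-0.98},{"claw":0,"dx":0,"dy":0,"dz":0,"ax":0,"ay":0,"az":-0.98},{"claw":0,"dx":0,"dy":0,"dz":0,"ax":0,"ay":0,"az":-0.98},{"claw":0,"dx":0,"dy":0,"dz":0,"ax":0,"ay":0,"az":-0.98},{"claw":0,"dx":0,"dy":0,"dz":0,"ax":0,"ay":0,"az":-0.98}]'
python3 -m crank '[{"claw":0,"dx":0,"dy":0,"dz":0,"ax":0,"ay":0,"az":-0.98},{"claw":0,"dx":0,"dy":0,"dz":0,"ax":0,"ay":0,"az":-0.98},{"claw":0,"dx":0,"dy":0,"dz":0,"ax":0,"ay":0,"az":-0.98},{"claw":0,"dx":0,"dy":0,"dz":0,"ax":0,"ay":0,"az":-0.98},{"claw":0,"dx":0,"dy":0,"dz":0,"ax":0,"ay":0,"az":-0.95},{"claw":0,"dx":0,"dy":0,"dz":0,"ax":0,"ay":0,"az":0},{"claw":0,"dx":0,"dy":0,"dz":0,"ax":0,"ay":0,"az":0},{"claw":0,"dx":0,"dy":0,"dz":0,"ax":0,"ay":0,"az":0}]'
python3 - <<'E'
from h import *
go([.5052,-.38,.078],np.radians(78.2)); snap('wrist','w7')
print(w2p('w7',[.5052,-.3798,.09]))
E
```

```text
time: 33.28
ee_pos: [0.5072, -0.318, 0.2291]
eef_rot: [0.618, 0.786, -0.0, -0.001]
ft_force: [-0.3, -0.6, 0.2]
width: 0.0433
grip_force: 0.0
time: 33.95
ee_pos: [0.5046, -0.3776, 0.229]
eef_rot: [0.348, 0.937, 0.0, -0.001]
ft_force: [-0.2, -0.5, 0.5]
width: 0.0438
grip_force: 0.0
time: 34.62
ee_pos: [0.5048, -0.3778, 0.23]
eef_rot: [0.105, 0.994, 0.0, -0.0]
ft_force: [-0.1, 1.2, -0.0]
width: 0.0434
grip_force: 0.0
t 34.62 p [ 0.5048 -0.3778  0.23  ] xax [-0.978  0.208  0.001] zax [-0.001  0.001 -1.   ] w 0.0434 F [-0.1  1.2 -0. ]
units dx,dy,dz [-0.03 -0.07  5.07]
turn units [ 0.01 -0.01 -0.04] j7 1.7
shift in the target frame [-0.03 -0.07  5.07]
[[317.90703592 225.8087314 ]]
```

View pics/w7.png

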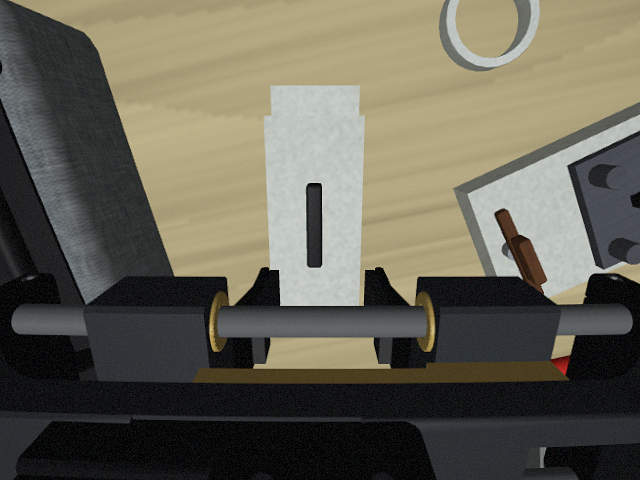

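The bridge handle is at (314.5, 183 to 268), in line with the fingers and about 3 px left of where I predicted.

Run:
```python
from h import *
E=p2w('w7',[(314.5,184),(314.5,267)],.09); c=E.mean(0)[:2]; print(E,c,np.linalg.norm(E[0]-E[1]),np.degrees(np.arctan2(*(E[0]-E[1])[[1,0]])))
s,m=st(); g=c-.0012*m[:2,1]; print('g',g)
go([*g,.075],np.radians(78.2))
```

```text
[[ 0.46876052 -0.37486134  0.09      ]
 [ 0.54231053 -0.39101496  0.09      ]] [ 0.50553553 -0.38293815] 0.07530301026090594 167.61292867832893
t 34.67 p [ 0.5049 -0.3778  0.2303] xax [-0.978  0.208  0.001] zax [-0.001  0.001 -1.   ] w 0.0431 F [-0.6 -0.  -0.5]
g [ 0.50528604 -0.38411193]
t 34.67 p [ 0.5049 -0.3778  0.2303] xax [-0.978  0.208  0.001] zax [-0.001  0.001 -1.   ] w 0.0431 F [-0.6 -0.  -0.5]
units dx,dy,dz [-0.06 -0.2   5.18]
turn units [ 0.   -0.01 -0.03] j7 1.7
shift in the target frame [-0.06 -0.2   5.18]
```

```bash
python3 -m crank '[{"claw":0,"dx":-0.06,"dy":-0.2,"dz":0.95,"ax":0,"ay":0,"az":0.03},{"claw":0,"dx":0,"dy":0,"dz":0.95,"ax":0,"ay":0,"az":0},{"claw":0,"dx":0,"dy":0,"dz":0.95,"ax":0,"ay":0,"az":0},{"claw":0,"dx":0,"dy":0,"dz":0.95,"ax":0,"ay":0,"az":0},{"claw":0,"dx":0,"dy":0,"dz":0.95,"ax":0,"ay":0,"az":0},{"claw":0,"dx":0,"dy":0,"dz":0.4,"ax":0,"ay":0,"az":0},{"claw":0,"dx":0,"dy":0,"dz":0,"ax":0,"ay":0,"az":0},{"claw":0,"dx":0,"dy":0,"dz":0,"ax":0,"ay":0,"az":0}]' 50
python3 -m crank '[{"claw":1,"dx":0,"dy":0,"dz":0,"ax":0,"ay":0,"az":0},{"claw":1,"dx":0,"dy":0,"dz":0,"ax":0,"ay":0,"az":0},{"claw":1,"dx":0,"dy":0,"dz":0,"ax":0,"ay":0,"az":0},{"claw":1,"dx":0,"dy":0,"dz":0,"ax":0,"ay":0,"az":0},{"claw":1,"dx":0,"dy":0,"dz":0,"ax":0,"ay":0,"az":0},{"claw":1,"dx":0,"dy":0,"dz":0,"ax":0,"ay":0,"az":0},{"claw":1,"dx":0,"dy":0,"dz":0,"ax":0,"ay":0,"az":0},{"claw":1,"dx":0,"dy":0,"dz":0,"ax":0,"ay":0,"az":0}]'
python3 -c "
from h import *
st()"
```

```text
time: 35.33
ee_pos: [0.5058, -0.3842, 0.0768]
eef_rot: [0.105, 0.994, 0.0, 0.0]
ft_force: [-0.2, -0.6, 1.2]
width: 0.0432
grip_force: 0.0
time: 36.0
ee_pos: [0.5055, -0.3846, 0.0765]
eef_rot: [0.105, 0.994, -0.0, 0.0]
ft_force: [-0.6, -0.8, 1.6]
width: 0.0132
grip_force: 50.0
t 36.0 p [ 0.5055 -0.3846  0.0765] xax [-0.978  0.209 -0.   ] zax [ 0.    -0.001 -1.   ] w 0.0132 F [-0.6 -0.8  1.6]
```

```bash
python3 -m crank '[{"claw":1,"dx":0,"dy":0,"dz":-0.3,"ax":0,"ay":0,"az":0},{"claw":1,"dx":0,"dy":0,"dz":-0.6,"ax":0,"ay":0,"az":0},{"claw":1,"dx":0,"dy":0,"dz":-0.8,"ax":0,"ay":0,"az":0},{"claw":1,"dx":0,"dy":0,"dz":-0.8,"ax":0,"ay":0,"az":0},{"claw":1,"dx":0,"dy":0,"dz":-0.8,"ax":0,"ay":0,"az":0},{"claw":1,"dx":0,"dy":0,"dz":-0.6,"ax":0,"ay":0,"az":0},{"claw":1,"dx":0,"dy":0,"dz":0,"ax":0,"ay":0,"az":0}]'
python3 -m crank '[{"claw":1,"dx":0.08,"dy":0.5,"dz":0,"ax":0,"ay":0,"az":0},{"claw":1,"dx":0.08,"dy":0.8,"dz":0,"ax":0,"ay":0,"az":0},{"claw":1,"dx":0.08,"dy":0.85,"dz":0,"ax":0,"ay":0,"az":0},{"claw":1,"dx":0.08,"dy":0.85,"dz":0,"ax":0,"ay":0,"az":0},{"claw":1,"dx":0.08,"dy":0.85,"dz":0,"ax":0,"ay":0,"az":0},{"claw":1,"dx":0.08,"dy":0.85,"dz":0,"ax":0,"ay":0,"az":0},{"claw":1,"dx":0.08,"dy":0.85,"dz":0,"ax":0,"ay":0,"az":0},{"claw":1,"dx":0.08,"dy":0.85,"dz":0,"ax":0,"ay":0,"az":0}]'
python3 -m crank '[{"claw":1,"dx":0.08,"dy":0.85,"dz":0,"ax":0,"ay":0,"az":0},{"claw":1,"dx":0.08,"dy":0.85,"dz":0,"ax":0,"ay":0,"az":0},{"claw":1,"dx":0.08,"dy":0.85,"dz":0,"ax":0,"ay":0,"az":0},{"claw":1,"dx":0.08,"dy":0.85,"dz":0,"ax":0,"ay":0,"az":0},{"claw":1,"dx":0.08,"dy":0.85,"dz":0,"ax":0,"ay":0,"az":0},{"claw":1,"dx":0.08,"dy":0.85,"dz":0,"ax":0,"ay":0,"az":0},{"claw":1,"dx":0,"dy":0.3,"dz":0,"ax":0,"ay":0,"az":0},{"claw":1,"dx":0,"dy":0,"dz":0,"ax":0,"ay":0,"az":0}]'
python3 -m crank '[{"claw":1,"dx":0,"dy":0,"dz":0,"ax":0,"ay":0,"az":0.5},{"claw":1,"dx":0,"dy":0,"dz":0,"ax":0,"ay":0,"az":0.9},{"claw":1,"dx":0,"dy":0,"dz":0,"ax":0,"ay":0,"az":0.9},{"claw":1,"dx":0,"dy":0,"dz":0,"ax":0,"ay":0,"az":0.9},{"claw":1,"dx":0,"dy":0,"dz":0,"ax":0,"ay":0,"az":0.9},{"claw":1,"dx":0,"dy":0,"dz":0,"ax":0,"ay":0,"az":0.9},{"claw":1,"dx":0,"dy":0,"dz":0,"ax":0,"ay":0,"az":0.9}]'
python3 -m crank '[{"claw":1,"dx":0,"dy":0,"dz":0,"ax":0,"ay":0,"az":0.9},{"claw":1,"dx":0,"dy":0,"dz":0,"ax":0,"ay":0,"az":0.9},{"claw":1,"dx":0,"dy":0,"dz":0,"ax":0,"ay":0,"az":0.9},{"claw":1,"dx":0,"dy":0,"dz":0,"ax":0,"ay":0,"az":0.9},{"claw":1,"dx":0,"dy":0,"dz":0,"ax":0,"ay":0,"az":0.9},{"claw":1,"dx":0,"dy":0,"dz":0,"ax":0,"ay":0,"az":0.35},{"claw":1,"dx":0,"dy":0,"dz":0,"ax":0,"ay":0,"az":0},{"claw":1,"dx":0,"dy":0,"dz":0,"ax":0,"ay":0,"az":0}]'
python3 - <<'E'
from h import *
go([.5456,-.0375,.1165],np.radians(13.66)); snap('top','top2'); snap('wrist','w8')
a=cv2.imread('pics/w8.png'); b=cv2.imread('pics/top2.png')
o=np.hstack([cv2.resize(a,(400,300)),b[170:470,200:600]])
cv2.imwrite('pics/c5.png',o)
E
```

```text
time: 36.58
ee_pos: [0.5071, -0.3844, 0.1977]
eef_rot: [0.105, 0.995, -0.001, 0.002]
ft_force: [-0.1, -1.1, -2.5]
width: 0.0139
grip_force: 50.0
time: 37.25
ee_pos: [0.5258, -0.1903, 0.1918]
eef_rot: [0.105, 0.995, 0.0, -0.001]
ft_force: [-0.1, 1.1, -3.5]
width: 0.0138
grip_force: 50.0
time: 37.92
ee_pos: [0.5456, -0.0271, 0.1924]
eef_rot: [0.102, 0.995, 0.001, -0.001]
ft_force: [0.1, 0.3, -3.5]
width: 0.0135
grip_force: 50.0
time: 38.5
ee_pos: [0.5457, -0.032, 0.1922]
eef_rot: [0.405, 0.914, -0.0, -0.001]
ft_force: [-0.2, -0.7, -3.5]
width: 0.0138
grip_force: 50.0
time: 39.17
ee_pos: [0.5459, -0.0316, 0.1926]
eef_rot: [0.619, 0.785, -0.0, -0.0]
ft_force: [0.1, 0.2, -3.5]
width: 0.0134
grip_force: 50.0
t 39.17 p [ 0.5459 -0.0316  0.1926] xax [-0.234  0.972  0.   ] zax [-0.001 -0.    -1.   ] w 0.0134 F [ 0.1  0.2 -3.5]
units dx,dy,dz [-0.19 -0.05  2.54]
turn units [-0.01 -0.   -0.02] j7 0.05
shift in the target frame [-0.19 -0.06  2.54]
```

View pics/c5.png

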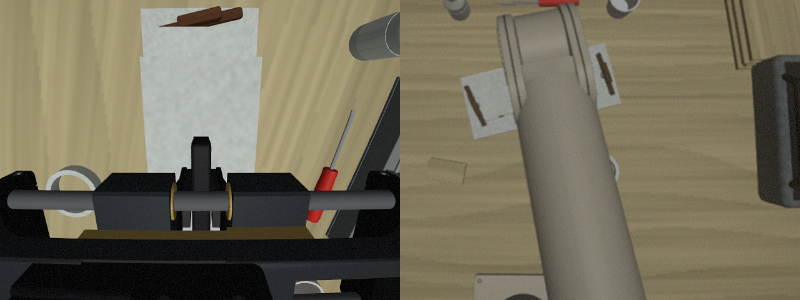

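The bridge is held square over the base, and the handle points along the base's midline in the wrist view. Lowering.

```bash
python3 -m crank '[{"claw":1,"dx":-0.19,"dy":-0.05,"dz":0,"ax":0,"ay":0,"az":-0.02},{"claw":1,"dx":0,"dy":0,"dz":0.4,"ax":0,"ay":0,"az":0},{"claw":1,"dx":0,"dy":0,"dz":0.6,"ax":0,"ay":0,"az":0},{"claw":1,"dx":0,"dy":0,"dz":0.6,"ax":0,"ay":0,"az":0},{"claw":1,"dx":0,"dy":0,"dz":0.4,"ax":0,"ay":0,"az":0},{"claw":1,"dx":0,"dy":0,"dz":0.2,"ax":0,"ay":0,"az":0},{"claw":1,"dx":0,"dy":0,"dz":0,"ax":0,"ay":0,"az":0},{"claw":1,"dx":0,"dy":0,"dz":0,"ax":0,"ay":0,"az":0}]'
python3 -c "
from h import *
go([.5456,-.0375,.1165],np.radians(13.66))"
```

```text
time: 39.93
ee_pos: [0.5465, -0.0368, 0.1275]
eef_rot: [0.618, 0.786, 0.0, -0.0]
ft_force: [0.6, -0.6, -4.6]
width: 0.0135
grip_force: 50.0
t 39.93 p [ 0.5465 -0.0368  0.1275] xax [-0.235  0.972  0.   ] zax [ 0.  0. -1.] w 0.0135 F [ 0.6 -0.6 -4.6]
units dx,dy,dz [-0.01 -0.03  0.37]
turn units [ 0.   -0.   -0.01] j7 0.02
shift in the target frame [-0.01 -0.03  0.37]
```

```bash
python3 -m crank '[{"claw":1,"dx":-0.01,"dy":-0.02,"dz":0.1,"ax":0,"ay":0,"az":0},{"claw":1,"dx":0,"dy":0,"dz":0.1,"ax":0,"ay":0,"az":0},{"claw":1,"dx":0,"dy":0,"dz":0.1,"ax":0,"ay":0,"az":0},{"claw":1,"dx":0,"dy":0,"dz":0.09,"ax":0,"ay":0,"az":0},{"claw":1,"dx":0,"dy":0,"dz":0,"ax":0,"ay":0,"az":0}]'
python3 -c "
from h import *
go([.5456,-.0375,.1165],np.radians(13.66))"
```

```text
time: 40.35
ee_pos: [0.546, -0.0374, 0.1165]
eef_rot: [0.618, 0.786, -0.0, 0.0]
ft_force: [-5.5, -0.7, 6.4]
width: 0.0137
grip_force: 50.0
t 40.35 p [ 0.546  -0.0374  0.1165] xax [-0.235  0.972 -0.001] zax [ 0.    -0.001 -1.   ] w 0.0137 F [-5.5 -0.7  6.4]
units dx,dy,dz [ 0.   -0.01 -0.  ]
turn units [ 0.    0.01 -0.01] j7 0.01
shift in the target frame [ 0.   -0.01 -0.  ]
```

```bash
python3 -m crank '[{"claw":0,"dx":0,"dy":0,"dz":0,"ax":0,"ay":0,"az":0},{"claw":0,"dx":0,"dy":0,"dz":0,"ax":0,"ay":0,"az":0},{"claw":0,"dx":0,"dy":0,"dz":0,"ax":0,"ay":0,"az":0},{"claw":0,"dx":0,"dy":0,"dz":0,"ax":0,"ay":0,"az":0},{"claw":0,"dx":0,"dy":0,"dz":0,"ax":0,"ay":0,"az":0},{"claw":0,"dx":0,"dy":0,"dz":-0.5,"ax":0,"ay":0,"az":0},{"claw":0,"dx":0,"dy":0,"dz":-0.9,"ax":0,"ay":0,"az":0},{"claw":0,"dx":0,"dy":0,"dz":-0.9,"ax":0,"ay":0,"az":0}]'
python3 -m crank '[{"claw":0,"dx":-0.8,"dy":0,"dz":-0.6,"ax":0,"ay":0,"az":0},{"claw":0,"dx":-0.8,"dy":0,"dz":-0.6,"ax":0,"ay":0,"az":0},{"claw":0,"dx":-0.8,"dy":0,"dz":-0.6,"ax":0,"ay":0,"az":0},{"claw":0,"dx":-0.8,"dy":0,"dz":-0.6,"ax":0,"ay":0,"az":0},{"claw":0,"dx":0,"dy":0,"dz":0,"ax":0,"ay":0,"az":0},{"claw":0,"dx":0,"dy":0,"dz":0,"ax":0,"ay":0,"az":0},{"claw":0,"dx":0,"dy":0,"dz":0,"ax":0,"ay":0,"az":0},{"claw":0,"dx":0,"dy":0,"dz":0,"ax":0,"ay":0,"az":0}]'
python3 - <<'E'
from h import *
st(); snap('wrist','w9')
a=cv2.imread('pics/w9.png')
cv2.imwrite('pics/c6.png',cv2.convertScaleAbs(cv2.resize(a[:300,160:480],(640,600),interpolation=cv2.INTER_CUBIC),alpha=1.1,beta=0))
E
```

```text
time: 41.02
ee_pos: [0.5452, -0.0372, 0.1848]
eef_rot: [0.618, 0.786, -0.0, -0.001]
ft_force: [0.1, -0.1, 0.8]
width: 0.043
grip_force: 0.0
time: 41.68
ee_pos: [0.568, -0.1292, 0.2559]
eef_rot: [0.618, 0.786, -0.0, -0.001]
ft_force: [0.3, 0.1, 0.5]
width: 0.0434
grip_force: 0.0
t 41.68 p [ 0.568  -0.1292  0.2559] xax [-0.237  0.972  0.001] zax [-0.001  0.001 -1.   ] w 0.0434 F [0.3 0.1 0.5]
```

View pics/c6.png

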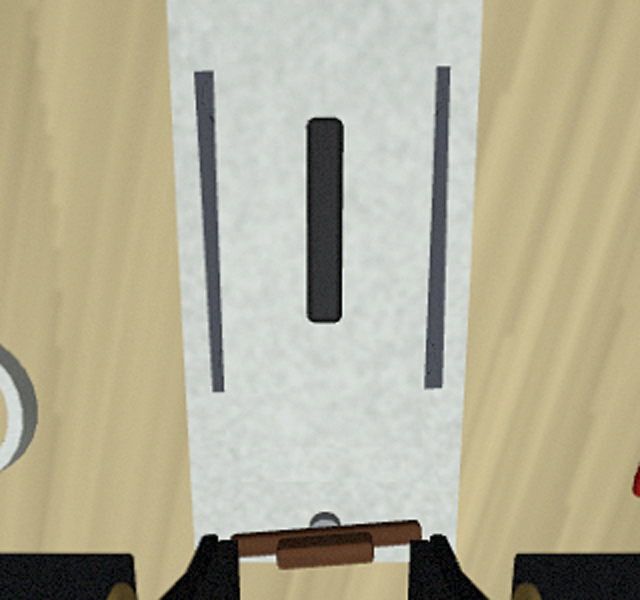

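The bridge is centred and within about 0.4° of the base's midline, with both plate strips showing evenly. Button a's fin is at crop (325,550) and tilted about 5°.

```bash
python3 -m crank '[{"claw":0,"dx":-0.7,"dy":0,"dz":0.6,"ax":0,"ay":0,"az":0},{"claw":0,"dx":-0.7,"dy":0,"dz":0.6,"ax":0,"ay":0,"az":0},{"claw":0,"dx":-0.7,"dy":0,"dz":0.6,"ax":0,"ay":0,"az":0},{"claw":0,"dx":0,"dy":0,"dz":0,"ax":0,"ay":0,"az":0.95},{"claw":0,"dx":0,"dy":0,"dz":0,"ax":0,"ay":0,"az":0.95},{"claw":0,"dx":0,"dy":0,"dz":0,"ax":0,"ay":0,"az":0.95},{"claw":0,"dx":0,"dy":0,"dz":0,"ax":0,"ay":0,"az":0.95},{"claw":0,"dx":0,"dy":0,"dz":0,"ax":0,"ay":0,"az":0.95}]'
python3 -m crank '[{"claw":0,"dx":0,"dy":0,"dz":0,"ax":0,"ay":0,"az":0.95},{"claw":0,"dx":0,"dy":0,"dz":0,"ax":0,"ay":0,"az":0.95},{"claw":0,"dx":0,"dy":0,"dz":0,"ax":0,"ay":0,"az":0.95},{"claw":0,"dx":0,"dy":0,"dz":0,"ax":0,"ay":0,"az":0.95},{"claw":0,"dx":0,"dy":0,"dz":0,"ax":0,"ay":0,"az":0.95},{"claw":0,"dx":0,"dy":0,"dz":0,"ax":0,"ay":0,"az":0.95},{"claw":0,"dx":0,"dy":0,"dz":0,"ax":0,"ay":0,"az":0.95},{"claw":0,"dx":0,"dy":0,"dz":0,"ax":0,"ay":0,"az":0.95}]'
python3 -m crank '[{"claw":0,"dx":0,"dy":0,"dz":0,"ax":0,"ay":0,"az":0.95},{"claw":0,"dx":0,"dy":0,"dz":0,"ax":0,"ay":0,"az":0.95},{"claw":0,"dx":0,"dy":0,"dz":0,"ax":0,"ay":0,"az":0},{"claw":0,"dx":0,"dy":0,"dz":0,"ax":0,"ay":0,"az":0},{"claw":0,"dx":0,"dy":0,"dz":0,"ax":0,"ay":0,"az":0}]'
python3 -c "
from h import *
go([.583,-.1905,.074],np.radians(-72))"
```

```text
time: 42.4
ee_pos: [0.583, -0.1908, 0.2021]
eef_rot: [0.794, 0.608, -0.0, -0.0]
ft_force: [0.1, 0.3, 1.2]
width: 0.0435
grip_force: 0.0
time: 43.07
ee_pos: [0.583, -0.1908, 0.2021]
eef_rot: [0.968, 0.253, -0.0, -0.0]
ft_force: [0.0, -0.1, 0.6]
width: 0.0437
grip_force: 0.0
time: 43.48
ee_pos: [0.5831, -0.1913, 0.2024]
eef_rot: [0.987, 0.159, -0.0, -0.0]
ft_force: [0.5, -0.9, 0.1]
width: 0.0434
grip_force: 0.0
t 43.48 p [ 0.5831 -0.1913  0.2024] xax [ 0.949  0.314 -0.   ] zax [-0.  0. -1.] w 0.0434 F [ 0.5 -0.9  0.1]
units dx,dy,dz [ 0.01 -0.02  4.28]
turn units [-0.    0.    0.05] j7 -1.13
shift in the target frame [ 0.   -0.03  4.28]
```

```bash
python3 -m crank '[{"claw":0,"dx":0,"dy":-0.02,"dz":0.9,"ax":0,"ay":0,"az":0.05},{"claw":0,"dx":0,"dy":0,"dz":0.9,"ax":0,"ay":0,"az":0},{"claw":0,"dx":0,"dy":0,"dz":0.9,"ax":0,"ay":0,"az":0},{"claw":0,"dx":0,"dy":0,"dz":0.9,"ax":0,"ay":0,"az":0},{"claw":0,"dx":0,"dy":0,"dz":0.5,"ax":0,"ay":0,"az":0},{"claw":0,"dx":0,"dy":0,"dz":0.18,"ax":0,"ay":0,"az":0},{"claw":0,"dx":0,"dy":0,"dz":0,"ax":0,"ay":0,"az":0}]' 25
python3 -m crank '[{"claw":1,"dx":0,"dy":0,"dz":0,"ax":0,"ay":0,"az":0},{"claw":1,"dx":0,"dy":0,"dz":0,"ax":0,"ay":0,"az":0},{"claw":1,"dx":0,"dy":0,"dz":0,"ax":0,"ay":0,"az":0},{"claw":1,"dx":0,"dy":0,"dz":0,"ax":0,"ay":0,"az":0},{"claw":1,"dx":0,"dy":0,"dz":0,"ax":0,"ay":0,"az":0},{"claw":1,"dx":0,"dy":0,"dz":0,"ax":0,"ay":0,"az":0},{"claw":1,"dx":0,"dy":0,"dz":0,"ax":0,"ay":0,"az":0},{"claw":1,"dx":0,"dy":0,"dz":0,"ax":0,"ay":0,"az":0}]'
python3 -c "
from h import *
go([.583,-.1905,.074],np.radians(13.66))"
```

```text
time: 44.07
ee_pos: [0.5822, -0.191, 0.073]
eef_rot: [0.988, 0.156, -0.001, -0.001]
ft_force: [-0.5, 0.0, 0.2]
width: 0.0432
grip_force: 0.0
time: 44.73
ee_pos: [0.5832, -0.1914, 0.0747]
eef_rot: [0.988, 0.155, 0.0, 0.0]
ft_force: [-0.1, -0.4, 3.4]
width: 0.0118
grip_force: 25.0
t 44.73 p [ 0.5832 -0.1914  0.0747] xax [0.952 0.306 0.   ] zax [ 0.001 -0.    -1.   ] w 0.0118 F [-0.1 -0.4  3.4]
units dx,dy,dz [ 0.   -0.03  0.02]
turn units [ 1.000e-02  0.000e+00 -1.431e+01] j7 -1.19
shift in the target frame [ 0.03 -0.    0.02]
```

```bash
python3 -m crank '[{"claw":1,"dx":0,"dy":0,"dz":0,"ax":0,"ay":0,"az":-0.8},{"claw":1,"dx":0,"dy":0,"dz":0,"ax":0,"ay":0,"az":-0.8},{"claw":1,"dx":0,"dy":0,"dz":0,"ax":0,"ay":0,"az":-0.8},{"claw":1,"dx":0,"dy":0,"dz":0,"ax":0,"ay":0,"az":-0.8},{"claw":1,"dx":0,"dy":0,"dz":0,"ax":0,"ay":0,"az":-0.8},{"claw":1,"dx":0,"dy":0,"dz":0,"ax":0,"ay":0,"az":-0.8},{"claw":1,"dx":0,"dy":0,"dz":0,"ax":0,"ay":0,"az":-0.8},{"claw":1,"dx":0,"dy":0,"dz":0,"ax":0,"ay":0,"az":-0.8}]'
python3 -m crank '[{"claw":1,"dx":0,"dy":0,"dz":0,"ax":0,"ay":0,"az":-0.8},{"claw":1,"dx":0,"dy":0,"dz":0,"ax":0,"ay":0,"az":-0.8},{"claw":1,"dx":0,"dy":0,"dz":0,"ax":0,"ay":0,"az":-0.8},{"claw":1,"dx":0,"dy":0,"dz":0,"ax":0,"ay":0,"az":-0.8},{"claw":1,"dx":0,"dy":0,"dz":0,"ax":0,"ay":0,"az":-0.8},{"claw":1,"dx":0,"dy":0,"dz":0,"ax":0,"ay":0,"az":-0.8},{"claw":1,"dx":0,"dy":0,"dz":0,"ax":0,"ay":0,"az":-0.8},{"claw":1,"dx":0,"dy":0,"dz":0,"ax":0,"ay":0,"az":-0.8}]'
python3 -m crank '[{"claw":1,"dx":0,"dy":0,"dz":0,"ax":0,"ay":0,"az":-0.8},{"claw":1,"dx":0,"dy":0,"dz":0,"ax":0,"ay":0,"az":-0.7},{"claw":1,"dx":0,"dy":0,"dz":0,"ax":0,"ay":0,"az":0},{"claw":1,"dx":0,"dy":0,"dz":0,"ax":0,"ay":0,"az":0},{"claw":1,"dx":0,"dy":0,"dz":0,"ax":0,"ay":0,"az":0}]'
python3 -c "
from h import *
go([.583,-.1905,.074],np.radians(13.66));print(r.read_state()['torque'])"
```

```text
time: 45.4
ee_pos: [0.5834, -0.1916, 0.0747]
eef_rot: [0.881, 0.473, 0.0, 0.0]
ft_force: [0.5, -1.3, 1.8]
width: 0.0119
grip_force: 25.0
time: 46.07
ee_pos: [0.5836, -0.1917, 0.0747]
eef_rot: [0.677, 0.736, 0.0, 0.001]
ft_force: [2.4, -1.8, 1.3]
width: 0.012
grip_force: 25.0
time: 46.48
ee_pos: [0.5837, -0.1917, 0.0747]
eef_rot: [0.62, 0.785, 0.0, 0.001]
ft_force: [2.8, -0.7, 2.7]
width: 0.0122
grip_force: 25.0
t 46.48 p [ 0.5837 -0.1917  0.0747] xax [-0.232  0.973 -0.001] zax [ 0.002 -0.001 -1.   ] w 0.0122 F [ 2.8 -0.7  2.7]
units dx,dy,dz [ 0.04 -0.01  0.02]
turn units [ 0.01  0.01 -0.04] j7 0.2
shift in the target frame [ 0.04 -0.01  0.02]
[-0.37864328 -0.93791244  0.04711436]
```

```bash
python3 -m crank '[{"claw":0,"dx":0,"dy":0,"dz":0,"ax":0,"ay":0,"az":0},{"claw":0,"dx":0,"dy":0,"dz":0,"ax":0,"ay":0,"az":0},{"claw":0,"dx":0,"dy":0,"dz":0,"ax":0,"ay":0,"az":0},{"claw":0,"dx":0,"dy":0,"dz":0,"ax":0,"ay":0,"az":0},{"claw":0,"dx":0,"dy":0,"dz":-0.95,"ax":0,"ay":0,"az":0},{"claw":0,"dx":0,"dy":0,"dz":-0.95,"ax":0,"ay":0,"az":0},{"claw":0,"dx":0,"dy":0,"dz":-0.95,"ax":0,"ay":0,"az":0},{"claw":0,"dx":0,"dy":0,"dz":-0.95,"ax":0,"ay":0,"az":0}]'
python3 -m crank '[{"claw":0,"dx":0.95,"dy":0,"dz":-0.3,"ax":0,"ay":0,"az":0},{"claw":0,"dx":0.95,"dy":0,"dz":0,"ax":0,"ay":0,"az":0},{"claw":0,"dx":0.95,"dy":0,"dz":0,"ax":0,"ay":0,"az":0},{"claw":0,"dx":0.95,"dy":0,"dz":0,"ax":0,"ay":0,"az":0},{"claw":0,"dx":0.95,"dy":0,"dz":0,"ax":0,"ay":0,"az":0},{"claw":0,"dx":0.95,"dy":0,"dz":0,"ax":0,"ay":0,"az":0},{"claw":0,"dx":0.95,"dy":0,"dz":0,"ax":0,"ay":0,"az":0},{"claw":0,"dx":0.95,"dy":0,"dz":0,"ax":0,"ay":0,"az":0}]'
python3 -m crank '[{"claw":0,"dx":0.95,"dy":0,"dz":0,"ax":0,"ay":0,"az":0},{"claw":0,"dx":0.95,"dy":0,"dz":0,"ax":0,"ay":0,"az":0},{"claw":0,"dx":0.95,"dy":0,"dz":0,"ax":0,"ay":0,"az":0},{"claw":0,"dx":0,"dy":0,"dz":0,"ax":0,"ay":0,"az":0.93},{"claw":0,"dx":0,"dy":0,"dz":0,"ax":0,"ay":0,"az":0.93},{"claw":0,"dx":0,"dy":0,"dz":0,"ax":0,"ay":0,"az":0.93},{"claw":0,"dx":0,"dy":0,"dz":0,"ax":0,"ay":0,"az":0.93},{"claw":0,"dx":0,"dy":0,"dz":0,"ax":0,"ay":0,"az":0.93}]'
python3 -m crank '[{"claw":0,"dx":0,"dy":0,"dz":0,"ax":0,"ay":0,"az":0.93},{"claw":0,"dx":0,"dy":0,"dz":0,"ax":0,"ay":0,"az":0.93},{"claw":0,"dx":0,"dy":0,"dz":0,"ax":0,"ay":0,"az":0.93},{"claw":0,"dx":0,"dy":0,"dz":0,"ax":0,"ay":0,"az":0.93},{"claw":0,"dx":0,"dy":0,"dz":0,"ax":0,"ay":0,"az":0.93},{"claw":0,"dx":0,"dy":0,"dz":0,"ax":0,"ay":0,"az":0.93},{"claw":0,"dx":0,"dy":0,"dz":0,"ax":0,"ay":0,"az":0.93},{"claw":0,"dx":0,"dy":0,"dz":0,"ax":0,"ay":0,"az":0.93}]'
python3 -m crank '[{"claw":0,"dx":0,"dy":0,"dz":0,"ax":0,"ay":0,"az":0.9},{"claw":0,"dx":0,"dy":0,"dz":0,"ax":0,"ay":0,"az":0},{"claw":0,"dx":0,"dy":0,"dz":0,"ax":0,"ay":0,"az":0},{"claw":0,"dx":0,"dy":0,"dz":0,"ax":0,"ay":0,"az":0}]'
python3 -c "
from h import *
go([.5088,.1122,.074],np.radians(-64.1))"
```

```text
time: 47.15
ee_pos: [0.5826, -0.191, 0.1893]
eef_rot: [0.618, 0.786, -0.0, -0.0]
ft_force: [0.7, -0.8, 0.3]
width: 0.0427
grip_force: 0.0
time: 47.82
ee_pos: [0.5286, 0.0316, 0.1971]
eef_rot: [0.619, 0.786, -0.0, -0.0]
ft_force: [0.9, -0.4, 0.4]
width: 0.0435
grip_force: 0.0
time: 48.48
ee_pos: [0.509, 0.1135, 0.197]
eef_rot: [0.791, 0.612, -0.0, -0.0]
ft_force: [0.5, -0.0, -0.5]
width: 0.0435
grip_force: 0.0
time: 49.15
ee_pos: [0.509, 0.1135, 0.197]
eef_rot: [0.964, 0.265, -0.0, 0.0]
ft_force: [-0.7, 0.3, 0.5]
width: 0.0437
grip_force: 0.0
time: 49.48
ee_pos: [0.5092, 0.1135, 0.1971]
eef_rot: [0.975, 0.224, -0.0, 0.0]
ft_force: [0.4, 0.7, -0.6]
width: 0.0432
grip_force: 0.0
t 49.48 p [0.5092 0.1135 0.1971] xax [ 0.9    0.436 -0.   ] zax [-0. -0. -1.] w 0.0432 F [ 0.4  0.7 -0.6]
units dx,dy,dz [-0.03  0.03  4.1 ]
turn units [ 0.    0.   -0.01] j7 -1.55
shift in the target frame [-0.03  0.03  4.1 ]
```

```bash
python3 -m crank '[{"claw":0,"dx":-0.02,"dy":0.02,"dz":0.9,"ax":0,"ay":0,"az":0},{"claw":0,"dx":0,"dy":0,"dz":0.9,"ax":0,"ay":0,"az":0},{"claw":0,"dx":0,"dy":0,"dz":0.9,"ax":0,"ay":0,"az":0},{"claw":0,"dx":0,"dy":0,"dz":0.8,"ax":0,"ay":0,"az":0},{"claw":0,"dx":0,"dy":0,"dz":0.4,"ax":0,"ay":0,"az":0},{"claw":0,"dx":0,"dy":0,"dz":0.18,"ax":0,"ay":0,"az":0},{"claw":0,"dx":0,"dy":0,"dz":0,"ax":0,"ay":0,"az":0}]' 25
python3 -m crank '[{"claw":1,"dx":0,"dy":0,"dz":0,"ax":0,"ay":0,"az":0},{"claw":1,"dx":0,"dy":0,"dz":0,"ax":0,"ay":0,"az":0},{"claw":1,"dx":0,"dy":0,"dz":0,"ax":0,"ay":0,"az":0},{"claw":1,"dx":0,"dy":0,"dz":0,"ax":0,"ay":0,"az":0},{"claw":1,"dx":0,"dy":0,"dz":0,"ax":0,"ay":0,"az":0},{"claw":1,"dx":0,"dy":0,"dz":0,"ax":0,"ay":0,"az":0},{"claw":1,"dx":0,"dy":0,"dz":0,"ax":0,"ay":0,"az":0},{"claw":1,"dx":0,"dy":0,"dz":0,"ax":0,"ay":0,"az":0}]'
python3 -c "
from h import *
go([.509,.113,.074],np.radians(13.66))"
```

```text
time: 50.07
ee_pos: [0.5087, 0.1127, 0.0743]
eef_rot: [0.975, 0.223, -0.001, -0.0]
ft_force: [0.7, 0.8, 0.9]
width: 0.0437
grip_force: 0.0
time: 50.73
ee_pos: [0.5096, 0.112, 0.0752]
eef_rot: [0.975, 0.222, 0.0, 0.0]
ft_force: [0.7, -4.1, 3.9]
width: 0.0118
grip_force: 25.0
t 50.73 p [0.5096 0.112  0.0752] xax [0.902 0.432 0.   ] zax [ 0.001 -0.001 -1.   ] w 0.0118 F [ 0.7 -4.1  3.9]
units dx,dy,dz [-0.   -0.04  0.04]
turn units [ 1.000e-02  0.000e+00 -1.301e+01] j7 -1.64
shift in the target frame [ 0.04 -0.01  0.04]
```

```bash
python3 -m crank '[{"claw":1,"dx":0,"dy":0,"dz":0,"ax":0,"ay":0,"az":-0.8},{"claw":1,"dx":0,"dy":0,"dz":0,"ax":0,"ay":0,"az":-0.8},{"claw":1,"dx":0,"dy":0,"dz":0,"ax":0,"ay":0,"az":-0.8},{"claw":1,"dx":0,"dy":0,"dz":0,"ax":0,"ay":0,"az":-0.8},{"claw":1,"dx":0,"dy":0,"dz":0,"ax":0,"ay":0,"az":-0.8},{"claw":1,"dx":0,"dy":0,"dz":0,"ax":0,"ay":0,"az":-0.8},{"claw":1,"dx":0,"dy":0,"dz":0,"ax":0,"ay":0,"az":-0.8},{"claw":1,"dx":0,"dy":0,"dz":0,"ax":0,"ay":0,"az":-0.8}]'
python3 -m crank '[{"claw":1,"dx":0,"dy":0,"dz":0,"ax":0,"ay":0,"az":-0.8},{"claw":1,"dx":0,"dy":0,"dz":0,"ax":0,"ay":0,"az":-0.8},{"claw":1,"dx":0,"dy":0,"dz":0,"ax":0,"ay":0,"az":-0.8},{"claw":1,"dx":0,"dy":0,"dz":0,"ax":0,"ay":0,"az":-0.8},{"claw":1,"dx":0,"dy":0,"dz":0,"ax":0,"ay":0,"az":-0.8},{"claw":1,"dx":0,"dy":0,"dz":0,"ax":0,"ay":0,"az":-0.8},{"claw":1,"dx":0,"dy":0,"dz":0,"ax":0,"ay":0,"az":-0.8},{"claw":1,"dx":0,"dy":0,"dz":0,"ax":0,"ay":0,"az":-0.8}]'
python3 -m crank '[{"claw":1,"dx":0,"dy":0,"dz":0,"ax":0,"ay":0,"az":-0.2},{"claw":1,"dx":0,"dy":0,"dz":0,"ax":0,"ay":0,"az":0},{"claw":1,"dx":0,"dy":0,"dz":0,"ax":0,"ay":0,"az":0},{"claw":1,"dx":0,"dy":0,"dz":0,"ax":0,"ay":0,"az":0}]'
python3 -c "
from h import *
go([.509,.113,.074],np.radians(13.66));print(r.read_state()['torque'])"
python3 -m crank '[{"claw":0,"dx":0,"dy":0,"dz":0,"ax":0,"ay":0,"az":0},{"claw":0,"dx":0,"dy":0,"dz":0,"ax":0,"ay":0,"az":0},{"claw":0,"dx":0,"dy":0,"dz":0,"ax":0,"ay":0,"az":0},{"claw":0,"dx":0,"dy":0,"dz":0,"ax":0,"ay":0,"az":0},{"claw":0,"dx":0,"dy":0,"dz":-0.95,"ax":0,"ay":0,"az":0},{"claw":0,"dx":0,"dy":0,"dz":-0.95,"ax":0,"ay":0,"az":0},{"claw":0,"dx":0,"dy":0,"dz":-0.95,"ax":0,"ay":0,"az":0},{"claw":0,"dx":0,"dy":0,"dz":-0.95,"ax":0,"ay":0,"az":0}]'
python3 -m crank '[{"claw":0,"dx":-0.6,"dy":0,"dz":-0.95,"ax":0,"ay":0,"az":0},{"claw":0,"dx":-0.6,"dy":0,"dz":-0.95,"ax":0,"ay":0,"az":0},{"claw":0,"dx":-0.6,"dy":0,"dz":-0.95,"ax":0,"ay":0,"az":0},{"claw":0,"dx":-0.6,"dy":0,"dz":-0.95,"ax":0,"ay":0,"az":0},{"claw":0,"dx":-0.6,"dy":0,"dz":-0.95,"ax":0,"ay":0,"az":0},{"claw":0,"dx":-0.8,"dy":0,"dz":0,"ax":0,"ay":0,"az":0},{"claw":0,"dx":-0.8,"dy":0,"dz":0,"ax":0,"ay":0,"az":0},{"claw":0,"dx":-0.8,"dy":0,"dz":0,"ax":0,"ay":0,"az":0}]'
python3 -m crank '[{"claw":0,"dx":0,"dy":0,"dz":0,"ax":0,"ay":0,"az":0},{"claw":0,"dx":0,"dy":0,"dz":0,"ax":0,"ay":0,"az":0},{"claw":0,"dx":0,"dy":0,"dz":0,"ax":0,"ay":0,"az":0},{"claw":0,"dx":0,"dy":0,"dz":0,"ax":0,"ay":0,"az":0}]'
python3 - <<'E'
from h import *
st(); snap('wrist','w10')
a=cv2.imread('pics/w10.png')
cv2.imwrite('pics/c7.png',cv2.resize(a[:300,160:480],(640,600),interpolation=cv2.INTER_CUBIC))
E
```

```text
time: 51.4
ee_pos: [0.5095, 0.1122, 0.0752]
eef_rot: [0.847, 0.532, 0.0, 0.0]
ft_force: [0.8, -2.8, 5.0]
width: 0.0121
grip_force: 25.0
time: 52.07
ee_pos: [0.5093, 0.1122, 0.0752]
eef_rot: [0.625, 0.781, -0.0, 0.0]
ft_force: [-1.1, -3.8, 5.6]
width: 0.0115
grip_force: 25.0
time: 52.4
ee_pos: [0.5093, 0.1122, 0.0752]
eef_rot: [0.618, 0.786, -0.0, 0.0]
ft_force: [-0.6, -3.8, 7.0]
width: 0.0117
grip_force: 25.0
t 52.4 p [0.5093 0.1122 0.0752] xax [-0.235  0.972 -0.001] zax [ 0.    -0.001 -1.   ] w 0.0117 F [-0.6 -3.8  7. ]
units dx,dy,dz [ 0.03 -0.    0.04]
turn units [ 0.    0.01 -0.01] j7 -0.39
shift in the target frame [ 0.03 -0.    0.04]
[-0.77760133  0.15172282  0.04475052]
time: 53.07
ee_pos: [0.5087, 0.113, 0.19]
eef_rot: [0.618, 0.786, -0.0, -0.0]
ft_force: [0.3, -0.2, 0.2]
width: 0.0431
grip_force: 0.0
time: 53.73
ee_pos: [0.5476, -0.0457, 0.3318]
eef_rot: [0.618, 0.786, 0.0, 0.0]
ft_force: [-0.3, -0.4, -0.2]
width: 0.0436
grip_force: 0.0
time: 54.07
ee_pos: [0.5471, -0.0433, 0.3314]
eef_rot: [0.617, 0.787, 0.0, -0.0]
ft_force: [0.3, 0.2, 0.8]
width: 0.0435
grip_force: 0.0
t 54.07 p [ 0.5471 -0.0433  0.3314] xax [-0.238  0.971  0.   ] zax [ 0.  0. -1.] w 0.0435 F [0.3 0.2 0.8]
```

View pics/c7.png

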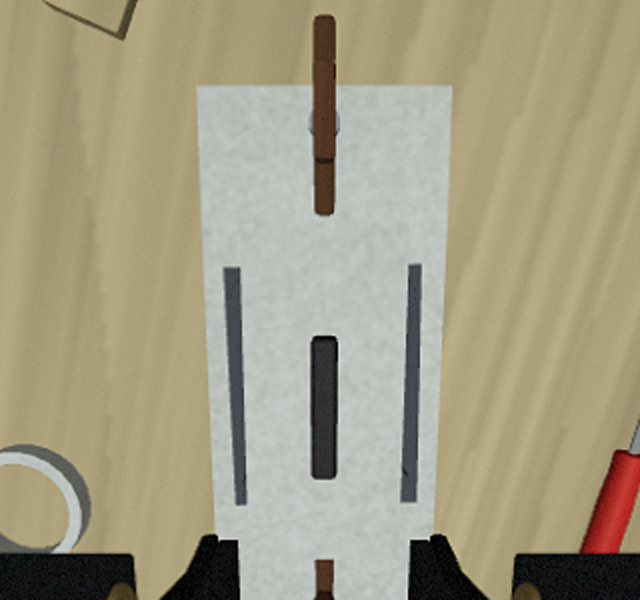

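Both turnbuttons are square over the feet: b runs along (324, 15 to 215) and a shows at (324,570). The bridge is centred on the base, its handle at (324,407). Handing in.

```bash
python3 -c "
from bench import r
print(r.close_job())"
```

```text
the job is handed in; nothing more can be done
None
```

The swivel unit is finished and handed in at about 54 s: plate lined up, all four pins home, bridge centred on the base, and both turnbuttons turned square over its feet; no verdict came back.

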